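# Load the curing pot, close it, and switch on with the locking toggle

### The job

Start a curing batch at the repair bench: first take the loose lid off the round pot and lay it on the rest mat, knob up; put every board carrier upright and flat on the pot's floor; then set the lid back on the pot so that it sits seated and level, and swing the shutter on the control unit fully clear of the exhaust port. Only when the lid is on and the port is open, lift the collar of the locking toggle, flip its lever over to ON (leaning away from the unit's vented front) and let the collar drop back so that it locks there. Leave the phone, the screwdriver and the jar where they are.

Things in the scene. Friction and masses are not known exactly. Their poses are not given: they have to be found in the camera images.
- carrier1_mid (a point): A board carrier (all alike; two or three present, any numbers): aluminium plate 70 x 36 x 10 mm with green board strips and an upright black grip tab, 40 long, 12 thick, along the middle of the plate, from 10 to 48 mm above its underside. The point is the centre half-way up (24 mm above the underside). x along the 70 mm and the tab, y across, z up. 0.12 kg. None if absent.
- carrier2_mid (a point): Another such carrier, same point and axes as carrier1_mid; None if absent.
- carrier3_mid (a point): Another such carrier, same point and axes as carrier1_mid; None if absent.
- carrier4_mid (a point): Another such carrier, same point and axes as carrier1_mid; None if absent.
- pot_floor (a point): Centre of the inner floor of the fixed curing pot: a white round open drum, 192 mm across outside and 180 mm inside, inner floor 8 mm above the bench, z up.
- pot_rim (a point): Centre of the pot's mouth, at the height of its rim: 60 mm above the inner floor and 68 mm above the bench; the wall is 6 mm thick. z up.
- lid_knob (a point): Centre of the black knob (32 mm across, 40 tall, upright) of the loose 0.35 kg pot lid: a metal disc 198 mm across, 5 thick, with a plug below, 10 deep and 170 across (160 in its lowest 4 mm), that drops inside the rim with 5 mm play all round. The point is 35 mm above the plug's underside, 25 above the disc's; seated, it is 25 mm above pot_rim. Starts seated on the pot. z up.
- mat_top (a point): Centre of the top of the fixed round silicone rest mat, 210 mm across, 3 mm thick, lying on the bench, free of other things. z up.
- unit: The fixed control unit: cream box 140 deep (x) x 210 wide (y) x 60 mm tall, origin at the centre of its underside; x points away from its vented front, which roughly faces the robot, z up. On its top, at y = +60 mm, stands the locking toggle; at x = 0, y = -45 mm is the round exhaust port (42 mm opening) under its dark shutter.
- lever_pivot (a point): The pivot of the toggle lever, at (0, 60, 68) mm in the unit's frame. Lever and collar swing about the unit's y axis through this point. Two steel gate plates with a notch at each end stand beside the stem and rise 34 mm above the pivot.
- lever (a joint): Toggle lever angle, rad: 0 = OFF, leaning 0.42 from vertical to the unit's front (-x); 0.42 upright; 0.84 = ON, leaning 0.42 the other way (+x). The lever (thin steel stem with ball end, top 99 mm from the pivot) is held in its notch unless the collar is lifted; not sprung, light friction keeps it where it is left.
- collar (a joint): Lift of the collar along the lever, m: 0 = down, 0.016 = fully up; sprung downwards (3 N at the bottom, 5.4 N at the top). Its cross pin sits in the gate's notch and blocks the lever (about 0.05 rad play) until lifted about 11 mm; it must be kept up while the lever swings over, and drops by itself into the notch at the other end when let go there.
- collar_grip (a point): Centre of the collar's ribbed round barrel on the lever, 30 mm across and 30 mm long, 61 mm from the pivot along the lever when the collar is down (up to 77 mm when lifted). The lever's ball end sticks out 23 mm above the barrel when the collar is down. z points along the lever, outwards; y is the unit's y.
- shutter (a joint): Angle of the shutter, rad: 0 = right over the port; it swings level, counter-clockwise seen from above, about its single pin up to 1.7; the port is wholly uncovered from about 1.25. Starts between 0 and 0.3. Light friction (under 1 N at the knob) keeps it where it is left.
- shutter_knob (a point): Centre of the upright round black knob on the shutter, 16 mm across, 36 mm tall, its foot 65 mm and its top 101 mm above the bench; 55 mm from the pin. The shutter is a dark steel disc 60 mm across and 4 mm thick with an arm to the pin.
- shutter_pin (a point): The shutter's vertical pin, at (45, -45, 60) mm in the unit's frame (on the unit's top).
- phone_mid (a point): Bystander, to be left alone: a dark phone 150 x 72 x 9 mm lying on the bench; its centre.
- screwdriver_mid (a point): Bystander, to be left alone: a screwdriver lying on the bench; the middle of its handle.
- flux_jar_mid (a point): Bystander, to be left alone: a small closed jar, 56 mm across, 55 mm tall; its centre.
Things that resemble listed ones, but are neither listed nor needed, are in the scene too. Leave any green look-alike of the part that bears pot_floor alone.

How it is judged:
By the outcome, as a careful person would: the job done as asked, in the order asked, and still so for the second after the job is handed in, with the robot touching nothing.
Of carrier1, carrier2, carrier3, carrier4 only 2 to 3 are there at a start; the rules pass over those that are not, and their reading is None.
At some moment in a run one of carrier1, carrier2, carrier3, carrier4 may be knocked a few centimetres aside while the robot is not near it.
Once in a run the grip may slacken for a moment while it holds something.
It also fails if it takes over 200 s, if anything falls off the work surface, if the arm or the gripper's body presses on something with over 40 N, if the wrist force passes 120 N, or if a joint passes its speed limit or range.

### The arm

A 7-joint arm with a two-finger parallel gripper is mounted at the origin on the work surface. World frame = base frame: x ahead of the robot, y to its left, z up, the work surface at z = 0. Lengths are in m, angles in rad, forces in N, time in s.
With the tool pointing down it reaches from about 0.35 to 0.9 m from the base axis. Payload 19.9 kg.
Tool frame: the origin (TCP) lies midway between the tips of the shut fingers; the grasp point (between the pads) lies 19 mm behind it; z points along the fingers, y is the line along which they close (so a half turn about z gives the same grasp; the last joint's range is limited). The gripper opens to 94 mm and grips with 3 to 60 N. Pads are 16 mm wide; open, the fingers measure 119 mm over their backs; the gripper's body (75 mm by 177 mm) begins 78 mm behind the grasp point.
Start: joints at [1.216, 0.417, -0.01, 1.614, 0.005, 1.111, -0.053], TCP at [0.192, -0.595, 0.205] pointing down, gripper open.
Joint ranges: [-2.81, 2.81], [-0.39, 2.02], [-1.27, 1.25], [0.06, 2.57], [-1.19, 4.33], [0.19, 2], [-2.82, 2.82]. Speed limits (rad/s): [1.89, 1.89, 2.39, 2.39, 3.01, 3.01, 3.01].

### API

Orientations are given as a unit quaternion [x, y, z, w].
In Python, from workcell import ctrl, eyes, hand_in gives the robot as it stands.
- The arm moves only by the tool drive_tool, never from a script. Its argument "increments" is a list of rows, each a list of 4 numbers: the shift along the tool's x, y, z in units of 50 mm (1.0 is 50 mm), then the turn about the tool's z in units of 5 degrees (1.0 is 5 degrees). In form: [[x, y, z, turn], ...]. A call has 1 to 8 rows; each row shifts and turns the commanded pose from where the row before left it, along the tool's axes as they then stand; what a row does not reach is not made up. A row lasts 1/10 s, in which the tool goes at most 50 mm and 8.59 degrees, less where a joint would pass 70% of its speed; a pose out of reach is approached as far as the arm can. A call is refused whole if a number of a shift passes 1 or a number of a turn 1, either way. A call with a gripper value outside its range is refused whole. "grip" is the finger opening in mm, from 0 to 94, set as the call begins (left out, the last holds). The fingers move at their own pace and stop on an object; "grip_force" is the grip in N (left out, the last holds). Time passes only in rows, so rows that do not move let the fingers close. It gives the time, the measured TCP pose, the force, the opening and the grip force at its end, in the units of the state.
- ctrl.sense(): the state, without advancing time (a new reading comes with each control period).
- eyes.read_camera(name): name is "scene" or "top"; returns the picture (480x640x3 uint8, red, green, blue); there is no depth.
- eyes.camera_info(name): a dict with "fx", "fy", "cx", "cy" (pixels), "position" and "rotation" of the camera in the world. Camera axes: x right, y down, z forward; pixel columns grow to the right and rows downward; lengths in m; the calibration is good to about 2 mm. A picture is of the moment at which its call begins. camera_info takes no time and is no camera call.
- hand_in(): hands the job in; it is judged then, once.
The state is a dict: "clock": time; "joint_positions": joint angles; "dq": joint speeds; "effort": joint torques, N m; "tcp_pos": TCP position; "ee_rot": TCP orientation; "force": force on the tool from outside, world axes, zero at the start; "wrist_torque": the same for the moment, N m; "grip_width": finger opening in m; "finger_force": force on a finger pad.
Only numpy, scipy, OpenCV 4.12 (cv2) and the standard library are available. Lean on these libraries where they do the work, as an engineer would, in place of code of your own. Each camera call takes 0.05 s, during which the arm holds its last target. There are 200 camera calls.

## Working session

There is one attempt and no reset: what is moved stays moved. The work goes in short steps, Python scripts to look and compute and a tool call to move; the robot and the scene stay as the last step left them, time stands still between calls to the robot, and variables do not carry over. Pictures are saved under pics/ and viewed, at most 16 in all, crops included, and the job is handed in when it is done.

Besides the shell and the picture viewer there is one more tool, called after "Emit:" in YAML: its name, and indented under it one key for each argument. drive_tool: Moves the arm, as the interface text tells. Its arguments: {"type":"object","properties":{"increments":{"type":"array","items":{"type":"array","items":{"type":"number"}}},"grip":{"type":"number"},"grip_force":{"type":"number"}},"required":["increments"]}

```bash
mkdir -p pics; ls
python3 - <<'E'
from workcell import ctrl, eyes
import cv2
for n in("scene","top"):
    cv2.imwrite(f"pics/{n}0.png",eyes.read_camera(n)[:,:,::-1]); print(n,eyes.camera_info(n))
print(ctrl.sense())
E
```

```text
pics
scene {'fx': 567.5917566028085, 'fy': 567.5917566028085, 'cx': 330.506678688723, 'cy': 231.74659020242203, 'position': array([ 0.95962582, -0.60894677,  0.94234918]), 'rotation': array([ 0.8808502 ,  0.27261132, -0.10766002, -0.37174631])}
top {'fx': 605.6015408423331, 'fy': 605.6015408423331, 'cx': 323.904879203497, 'cy': 241.23217436980073, 'position': array([0.36613382, 0.09528078, 1.3352314 ]), 'rotation': array([ 0.71211401, -0.70036577,  0.03453513, -0.03447839])}
{'clock': 0.1, 'joint_positions': array([ 1.2165096 ,  0.41792198, -0.01031434,  1.61405541,  0.00468515,
        1.11068104, -0.05298107]), 'dq': array([ 0.00096805,  0.00049986, -0.00013727, -0.00179465,  0.00184448,
       -0.0009937 ,  0.00015616]), 'effort': array([ 1.32582729e-03, -8.52594709e+01,  6.39994405e-01, -4.26699328e+01,
       -4.88267932e-02,  1.64065714e-02,  3.60752972e-05]), 'tcp_pos': array([ 0.19222718, -0.59438339,  0.20490759]), 'ee_rot': array([ 9.87792959e-01,  1.55771622e-01, -1.12953325e-04, -5.08472975e-04]), 'force': array([-0.6143594 ,  0.3977812 , -1.00265539]), 'wrist_torque': array([-0.02995561,  0.04406209,  0.02170777]), 'finger_force': 0.0, 'grip_width': 0.0943177997845014}
```

View pics/scene0.png

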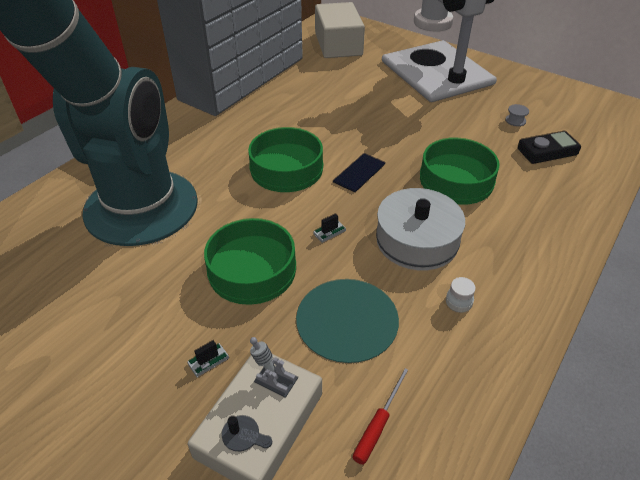

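View pics/top0.png

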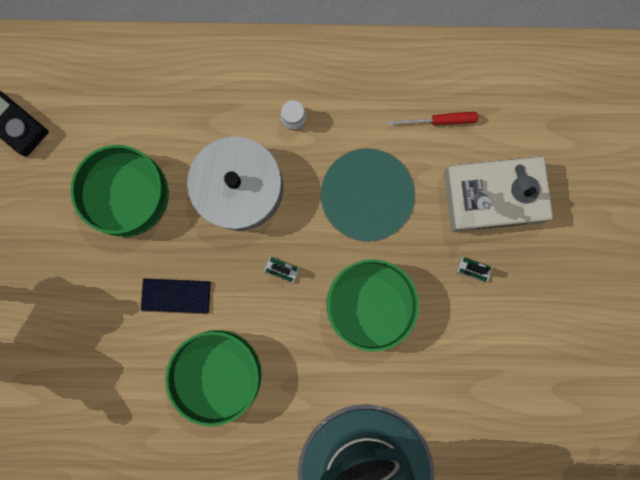

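Scene: the pot with its lid is at top(235,183), the mat at (368,195) and the unit at (498,193). The carriers are at (282,269) and (475,269). The green bowls at (120,190), (213,378) and (372,305) are look-alikes, so the only white lidded drum is the pot. I'll check this in an enlarged crop.

```bash
cat > h.py <<'E'
import numpy as np, cv2
from scipy.spatial.transform import Rotation as R
from workcell import ctrl, eyes
def ray(n,u,v):
    i=eyes.camera_info(n); d=R.from_quat(i["rotation"]).apply([(u-i["cx"])/i["fx"],(v-i["cy"])/i["fy"],1]); return i["position"],d
def at(n,u,v,z):
    p,d=ray(n,u,v); return p+d*(z-p[2])/d[2]
def proj(n,P):
    i=eyes.camera_info(n); c=R.from_quat(i["rotation"]).inv().apply(np.asarray(P)-i["position"]); return np.array([i["fx"]*c[0]/c[2]+i["cx"],i["fy"]*c[1]/c[2]+i["cy"]])
def tri(a,b):
    (p,d),(q,e)=ray("top",*a),ray("scene",*b); s=np.linalg.lstsq(np.c_[d,-e],q-p,rcond=None)[0]
    return (p+d*s[0]+q+e*s[1])/2, np.linalg.norm(p+d*s[0]-q-e*s[1])
def delta(P,yaw=None):
    "increments (units) in tool axes from the TCP to P; yaw of tool y axis in deg mod 180"
    s=ctrl.sense(); r=R.from_quat(s["ee_rot"]); d=r.inv().apply(np.asarray(P)-s["tcp_pos"])/.05
    y=r.apply([0,1,0]); a=np.degrees(np.arctan2(y[1],y[0]))
    out=["tcp",s["tcp_pos"].round(4),"units",d.round(3),"tool-y yaw",round(a,1)]
    if yaw is not None: t=(yaw-a+90)%180-90; out+=["turn units (neg world)",round(-t/5,2)]
    print(*out); return d
E
python3 - <<'E'
from h import *
for n,u,v,z in [("top",235,183,.073),("top",368,195,.003),("top",282,269,.01),("top",475,269,.01),("top",498,193,.06),("scene",421,222,.073),("scene",347,319,.003),("scene",330,230,.01),("scene",208,358,.01)]:
    print(n,u,v,at(n,u,v,z).round(3))
t=cv2.imread("pics/top0.png"); s=cv2.imread("pics/scene0.png")
c=lambda im,x,y,w,h,k: cv2.resize(im[y:y+h,x:x+w],None,fx=k,fy=k,interpolation=cv2.INTER_CUBIC)
A=np.hstack([c(t,435,145,130,100,3),c(s,180,330,150,115,3)[:300,:400]])
B=np.hstack([c(t,257,250,50,40,5),c(t,450,250,50,40,5),c(t,205,160,75,60,200/60)]) 
B=cv2.copyMakeBorder(B,0,0,0,max(0,A.shape[1]-B.shape[1]),0)[:,:A.shape[1]]
cv2.imwrite("pics/m1.png",np.vstack([A,B])); print(A.shape,B.shape)
E
```

```text
top 235 183 [0.61  0.286 0.073]
top 368 195 [ 0.602 -0.     0.003]
top 282 269 [0.433 0.187 0.01 ]
top 475 269 [ 0.44  -0.236  0.01 ]
top 498 193 [ 0.601 -0.273  0.06 ]
scene 421 222 [0.621 0.272 0.073]
scene 347 319 [ 0.604 -0.001  0.003]
scene 330 230 [0.433 0.189 0.01 ]
scene 208 358 [ 0.438 -0.233  0.01 ]
(300, 790, 3) (200, 790, 3)
```

View pics/m1.png

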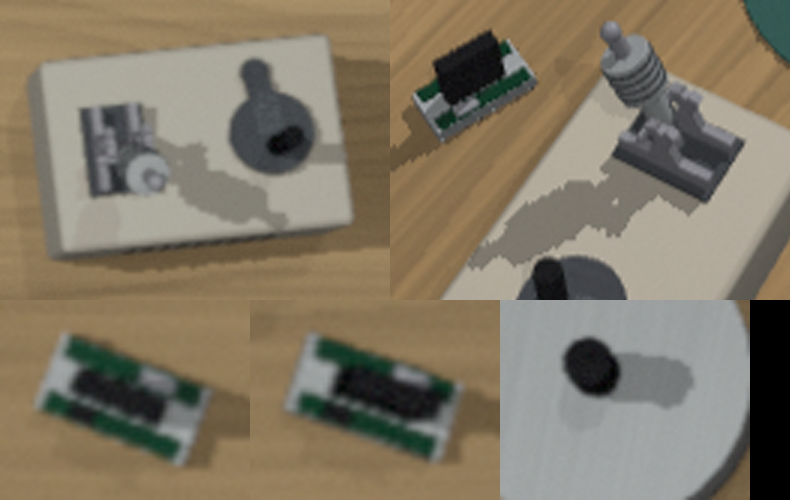

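Run:
```python
from h import *
def rect(n,C,z):
    P=np.array([at(n,*c,z)[:2] for c in C]); print("edges",np.linalg.norm(P-np.roll(P,-1,0),axis=1).round(4)); return P
P=rect("top",[(449,166.7),(543.7,157),(552.7,217.7),(456,227.3)],.06)
d=P[0]-P[1]+P[3]-P[2]; print("unit",P.mean(0).round(4),"y-axis yaw",np.degrees(np.arctan2(d[1],d[0])).round(2))
for C in ([(270,257),(299,268.4),(293.6,283),(264.6,272)],[(462.4,257),(492.4,266.4),(487,282.4),(457,271.6)]):
    P=rect("top",C,.01); d=P[1]-P[0]+P[2]-P[3]; print("carrier",P.mean(0).round(4),np.degrees(np.arctan2(d[1],d[0])).round(1))
t=cv2.imread("pics/top0.png").astype(int)
hsv=cv2.cvtColor(t.astype(np.uint8),cv2.COLOR_BGR2HSV)
m=((hsv[...,1]<40)&(hsv[...,2]>60)).astype(np.uint8)
m2=np.zeros_like(m); m2[130:240,180:290]=m[130:240,180:290]
c=max(cv2.findContours(m2,0,1)[0],key=cv2.contourArea)
e=cv2.fitEllipse(cv2.convexHull(c)); print(e, "lid disc z.073",at("top",*e[0],.073).round(4))
m=((hsv[...,0]>70)&(hsv[...,0]<100)&(hsv[...,1]>60)).astype(np.uint8); m2=np.zeros_like(m); m2[140:250,310:425]=m[140:250,310:425]
c=max(cv2.findContours(m2,0,1)[0],key=cv2.contourArea); e=cv2.fitEllipse(cv2.convexHull(c)); print(e,"mat",at("top",*e[0],.003).round(4))
print("knob top",at("top",231.5,178.5,.113).round(4),"shutter knob top",tri((532,190),(233,420)))
s=cv2.imread("pics/scene0.png"); print(proj("scene",[.61,.286,.093]))
```

```text
edges [0.2048 0.1322 0.207  0.1313]
unit [ 0.6028 -0.2784] y-axis yaw 96.77
edges [0.0684 0.034  0.0679 0.0349]
carrier [0.431  0.1874] -110.1
edges [0.0684 0.0372 0.0692 0.0344]
carrier [ 0.4396 -0.2348] -107.8
((234.65472412109375, 183.20164489746094), (92.34422302246094, 95.96124267578125), 111.69505310058594) lid disc z.073 [0.6099 0.2869 0.073 ]
((367.262451171875, 194.3268585205078), (91.22181701660156, 92.62671661376953), 105.95710754394531) mat [0.6032 0.0014 0.003 ]
knob top [0.6118 0.2876 0.113 ] shutter knob top (array([ 0.60015615, -0.33189465,  0.10149628]), np.float64(0.0007110028194130467))
[420.56971368 210.04186415]
```

Run:
```python
from h import *
delta([.611,.287,.2])
```

```text
tcp [ 0.1922 -0.5944  0.2049] units [ 13.394 -14.195   0.112] tool-y yaw -72.1
```

Emit:
drive_tool:
  increments:
    - [0.5, -0.53, 0, 0]
    - [0.6, -0.64, 0, 0]
    - [0.6, -0.64, 0, 0]
    - [0.6, -0.64, 0, 0]
    - [0.6, -0.64, 0, 0]
    - [0.6, -0.64, 0, 0]
    - [0.6, -0.64, 0, 0]
    - [0.6, -0.64, 0, 0]
  grip: 94

```text
clock: 0.9
tcp_pos: [0.3391, -0.2822, 0.2054]
ee_rot: [0.988, 0.156, -0.0, 0.0]
force: [1.2, -0.4, -0.8]
grip_width: 0.0944
finger_force: 0.0
```

Emit:
drive_tool:
  increments:
    - [0.6, -0.64, 0, 0]
    - [0.6, -0.64, 0, 0]
    - [0.6, -0.64, 0, 0]
    - [0.6, -0.64, 0, 0]
    - [0.6, -0.64, 0, 0]
    - [0.6, -0.64, 0, 0]
    - [0.6, -0.64, 0, 0]
    - [0.6, -0.64, 0, 0]

```text
clock: 1.7
tcp_pos: [0.4888, 0.0351, 0.2054]
ee_rot: [0.988, 0.156, -0.0, 0.0]
force: [0.6, -0.7, -0.5]
grip_width: 0.0936
finger_force: 0.0
```

Run:
```python
from h import *
delta([.611,.287,.2]); print(ctrl.sense()["joint_positions"].round(2),ctrl.sense()["ee_rot"].round(3))
```

```text
tcp [0.4888 0.0351 0.2054] units [ 3.875 -4.043  0.108] tool-y yaw -72.1
[ 0.34  0.21 -0.54  1.93  0.12  1.04 -1.51] [ 0.988  0.156 -0.     0.   ]
```

Emit:
drive_tool:
  increments:
    - [0.6, -0.64, 0, 0]
    - [0.6, -0.64, 0, 0]
    - [0.6, -0.64, 0, 0]
    - [0.6, -0.64, 0, 0]
    - [0.6, -0.64, 0, 0]
    - [0.6, -0.6, 0, 0]
    - [0.3, -0.25, 0, 0]
    - [0, 0, 0, -1]

```text
clock: 2.5
tcp_pos: [0.6114, 0.2892, 0.2044]
ee_rot: [0.98, 0.2, -0.001, -0.001]
force: [-0.4, -0.3, 0.0]
grip_width: 0.094
finger_force: 0.0
```

Emit:
drive_tool:
  increments:
    - [0, 0, 0, -1]
    - [0, 0, 0, -1]
    - [0, 0, 0, -1]
    - [0, 0, 0, -1]
    - [0, 0, 0, -1]
    - [0, 0, 0, -1]
    - [0, 0, 0, -1]
    - [0, 0, 0, -1]

```text
clock: 3.3
tcp_pos: [0.6115, 0.2859, 0.2051]
ee_rot: [0.852, 0.523, -0.0, -0.0]
force: [-0.0, -0.0, -0.9]
grip_width: 0.0939
finger_force: 0.0
```

Run:
```python
from h import *
delta([.611,.287,.081],160); print(ctrl.sense()["joint_positions"].round(2),ctrl.sense()["ee_rot"].round(3))
```

```text
tcp [0.6115 0.2859 0.2051] units [ 0.016 -0.018  2.481] tool-y yaw -26.9 turn units (neg world) -1.38
[-0.    0.61 -0.73  1.46  0.42  1.23 -1.25] [ 0.852  0.523 -0.    -0.   ]
```

Emit:
drive_tool:
  increments:
    - [0, 0, 0.5, -1]
    - [0, 0, 0.6, -0.4]
    - [0, 0, 0.6, 0]
    - [0, 0, 0.5, 0]
    - [0, 0, 0.28, 0]
    - [0, 0, 0, 0]

```text
clock: 3.9
tcp_pos: [0.6108, 0.2856, 0.0796]
ee_rot: [0.82, 0.573, -0.001, -0.0]
force: [-0.3, -0.1, -0.2]
grip_width: 0.0943
finger_force: 0.0
```

Emit:
drive_tool:
  increments:
    - [0, 0, 0, 0]
    - [0, 0, 0, 0]
    - [0, 0, 0, 0]
    - [0, 0, 0, 0]
    - [0, 0, 0, 0]
    - [0, 0, 0, 0]
    - [0, 0, 0, 0]
    - [0, 0, 0, 0]
  grip: 0
  grip_force: 50

```text
clock: 4.7
tcp_pos: [0.6116, 0.2861, 0.0815]
ee_rot: [0.82, 0.573, -0.0, -0.0]
force: [-0.4, 0.5, -0.4]
grip_width: 0.0337
finger_force: 0.0
```

Emit:
drive_tool:
  increments:
    - [0, 0, -0.2, 0]
    - [0, 0, -0.4, 0]
    - [0, 0, -0.4, 0]
    - [0, 0, 0, 0]
    - [0, 0, 0, 0]

```text
clock: 5.2
tcp_pos: [0.6116, 0.2859, 0.1312]
ee_rot: [0.82, 0.573, -0.0, 0.0]
force: [-0.9, 0.3, -4.5]
grip_width: 0.0311
finger_force: 50.0
```

Run:
```python
from h import *
delta([.603,.001,.14])
cv2.imwrite("pics/s1.png",eyes.read_camera("scene")[:,:,::-1])
```

```text
tcp [0.6116 0.2859 0.1312] units [-5.411  1.796 -0.174] tool-y yaw -20.1
```

View pics/s1.png

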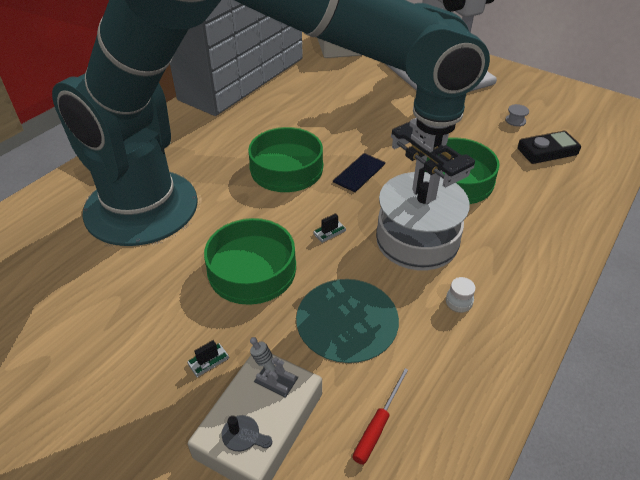

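Lid held level above the pot. I'll carry it to the mat.

Emit:
drive_tool:
  increments:
    - [-0.4, 0.13, 0, 0]
    - [-0.7, 0.23, 0, 0]
    - [-0.8, 0.27, 0, 0]
    - [-0.8, 0.27, 0, 0]
    - [-0.8, 0.27, 0, 0]
    - [-0.8, 0.27, 0, 0]
    - [-0.7, 0.23, 0, 0]
    - [-0.41, 0.13, 0, 0]

```text
clock: 6.05
tcp_pos: [0.6025, -0.0027, 0.1301]
ee_rot: [0.82, 0.572, -0.001, -0.0]
force: [0.3, 0.1, -4.1]
grip_width: 0.0315
finger_force: 50.0
```

Emit:
drive_tool:
  increments:
    - [0, 0, 0, 0]
    - [0, 0, 0.4, 0]
    - [0, 0, 0.5, 0]
    - [0, 0, 0.5, 0]
    - [0, 0, 0.4, 0]
    - [0, 0, 0.2, 0]
    - [0, 0, 0, 0]

```text
clock: 6.75
tcp_pos: [0.6023, 0.0017, 0.03]
ee_rot: [0.819, 0.573, -0.001, -0.001]
force: [0.6, 0.1, -3.8]
grip_width: 0.0311
finger_force: 50.0
```

Emit:
drive_tool:
  increments:
    - [0, 0, 0.04, 0]
    - [0, 0, 0.04, 0]
    - [0, 0, 0, 0]
    - [0, 0, 0, 0]

```text
clock: 7.15
tcp_pos: [0.6035, 0.0011, 0.0279]
ee_rot: [0.82, 0.573, 0.0, 0.0]
force: [-0.2, -0.7, -3.6]
grip_width: 0.0321
finger_force: 5.0
```

The grip slackened just now, about 1 mm above the mat. I'll press down slightly, re-settle and release.

Emit:
drive_tool:
  increments:
    - [0, 0, 0, 0]
    - [0, 0, 0, 0]
    - [0, 0, 0.03, 0]
    - [0, 0, 0, 0]
    - [0, 0, 0, 0]

```text
clock: 7.65
tcp_pos: [0.6035, 0.0012, 0.027]
ee_rot: [0.82, 0.573, 0.0, 0.0]
force: [-7.7, -0.6, 15.6]
grip_width: 0.031
finger_force: 50.0
```

Emit:
drive_tool:
  increments:
    - [0, 0, 0, 0]
    - [0, 0, 0, 0]
    - [0, 0, 0, 0]
    - [0, 0, 0, 0]
    - [0, 0, 0, 0]
    - [0, 0, 0, 0]
  grip: 94

```text
clock: 8.25
tcp_pos: [0.6033, 0.0012, 0.0259]
ee_rot: [0.82, 0.573, -0.0, -0.0]
force: [-0.2, 0.6, -0.3]
grip_width: 0.0758
finger_force: 0.0
```

Emit:
drive_tool:
  increments:
    - [0, 0, -0.5, 0]
    - [0, 0, -0.9, 0]
    - [0, 0, -0.9, 0]
    - [0, 0, -0.5, 0]

```text
clock: 8.65
tcp_pos: [0.6042, 0.0016, 0.1694]
ee_rot: [0.819, 0.573, 0.001, 0.001]
force: [1.3, -0.2, -0.5]
grip_width: 0.0939
finger_force: 0.0
```

Run:
```python
from h import *
delta([.431,.1874,.13],160);print(ctrl.sense()["joint_positions"].round(2))
```

```text
tcp [0.6042 0.0016 0.1694] units [ 2.302 -4.53   0.778] tool-y yaw -20.1 turn units (neg world) -0.01
[ 0.51  0.52 -0.76  1.69  0.4   1.09 -0.72]
```

Run:
```python
from h import *
t=eyes.read_camera("top")[:,:,::-1]; s=eyes.read_camera("scene")[:,:,::-1]
cv2.imwrite("pics/t2.png",np.hstack([cv2.resize(t[140:300,180:360],None,fx=2,fy=2),cv2.resize(s[150:400,280:480],None,fx=2,fy=2)[:320]]))
cv2.imwrite("pics/t2full.png",t);cv2.imwrite("pics/s2full.png",s)
```

```text
(no output)
```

View pics/t2full.png

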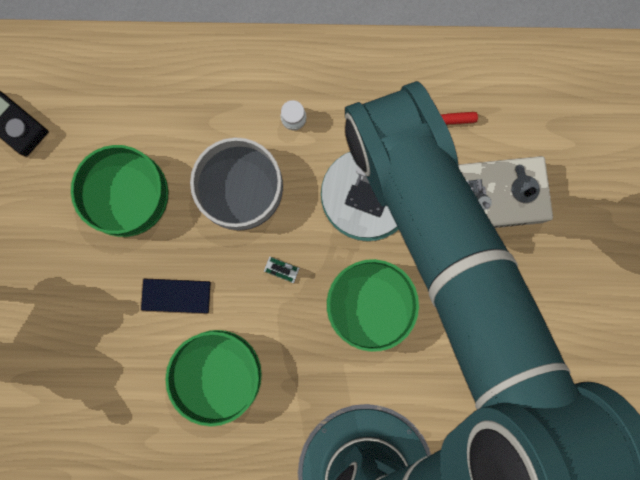

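The pot is open and empty at (237,184), the lid lies on the mat, and carrier 1 is still at (282,269). Now the first carrier.

Emit:
drive_tool:
  increments:
    - [0.29, -0.57, 0, 0]
    - [0.29, -0.57, 0.1, 0]
    - [0.29, -0.57, 0.1, 0]
    - [0.29, -0.57, 0.1, 0]
    - [0.29, -0.57, 0.1, 0]
    - [0.29, -0.57, 0.1, 0]
    - [0.29, -0.57, 0.1, 0]
    - [0.27, -0.54, 0.1, 0]

```text
clock: 9.55
tcp_pos: [0.4287, 0.1876, 0.1302]
ee_rot: [0.82, 0.573, -0.0, -0.0]
force: [-0.1, -0.0, -0.5]
grip_width: 0.094
finger_force: 0.0
```

Emit:
drive_tool:
  increments:
    - [0, 0, 0, 0]
    - [0, 0, 0.4, 0]
    - [0, 0, 0.5, 0]
    - [0, 0, 0.5, 0]
    - [0, 0, 0.4, 0]
    - [0, 0, 0, 0]

```text
clock: 10.15
tcp_pos: [0.4287, 0.1861, 0.0387]
ee_rot: [0.82, 0.573, -0.002, -0.001]
force: [-0.3, -0.4, 0.7]
grip_width: 0.0942
finger_force: 0.0
```

Run:
```python
from h import *
delta([.431,.1874,.018],160);print(ctrl.sense()["joint_positions"].round(2))
```

```text
tcp [0.4287 0.1861 0.0387] units [0.042 0.036 0.414] tool-y yaw -20.1 turn units (neg world) -0.02
[ 0.15  0.5  -0.75  2.1   0.51  0.73 -1.28]
```

Emit:
drive_tool:
  increments:
    - [0.02, 0.02, 0.2, 0]
    - [0.02, 0.02, 0.2, 0]
    - [0, 0, 0, 0]

```text
clock: 10.45
tcp_pos: [0.4326, 0.188, 0.0203]
ee_rot: [0.82, 0.573, -0.0, -0.0]
force: [-0.9, 0.6, 0.5]
grip_width: 0.0942
finger_force: 0.0
```

Emit:
drive_tool:
  increments:
    - [0, 0, 0, 0]
    - [0, 0, 0, 0]
    - [0, 0, 0, 0]
    - [0, 0, 0, 0]
    - [0, 0, 0, 0]
    - [0, 0, 0, 0]
    - [0, 0, 0, 0]
    - [0, 0, 0, 0]
  grip: 0
  grip_force: 40

```text
clock: 11.25
tcp_pos: [0.4326, 0.1881, 0.021]
ee_rot: [0.82, 0.573, -0.0, -0.0]
force: [-0.8, -0.7, -0.3]
grip_width: 0.0334
finger_force: 0.0
```

Emit:
drive_tool:
  increments:
    - [0, 0, 0, 0]
    - [0, 0, 0, 0]
    - [0, 0, 0, 0]
    - [0, 0, 0, 0]

```text
clock: 11.65
tcp_pos: [0.4325, 0.1881, 0.0209]
ee_rot: [0.82, 0.573, -0.0, -0.0]
force: [0.3, -1.1, -0.4]
grip_width: 0.0118
finger_force: 40.0
```

Emit:
drive_tool:
  increments:
    - [0, 0, -0.2, 0]
    - [0, 0, -0.5, 0]
    - [0, 0, -0.6, 0]
    - [0, 0, -0.6, 0]
    - [0, 0, -0.4, 0]
    - [0, 0, 0, 0]

```text
clock: 12.25
tcp_pos: [0.4337, 0.1886, 0.1386]
ee_rot: [0.82, 0.573, 0.002, 0.001]
force: [-0.5, 0.5, -1.4]
grip_width: 0.0118
finger_force: 40.0
```

Run:
```python
from h import *
delta([.641,.276,.13],160);s=eyes.read_camera("scene")[:,:,::-1]
cv2.imwrite("pics/s3.png",cv2.resize(s[100:320,250:500],None,fx=2,fy=2))
```

```text
tcp [0.4337 0.1886 0.1386] units [3.066 3.292 0.19 ] tool-y yaw -20.1 turn units (neg world) -0.02
```

View pics/s3.png

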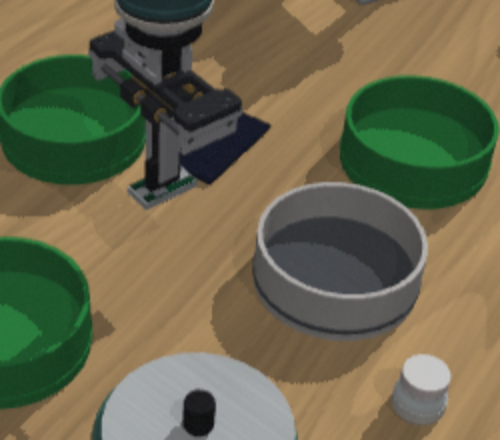

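The carrier is held level at the crop centre-left. On to the pot.

Emit:
drive_tool:
  increments:
    - [0.3, 0.33, 0, 0]
    - [0.46, 0.49, 0, 0]
    - [0.46, 0.49, 0, 0]
    - [0.46, 0.49, 0, 0]
    - [0.46, 0.49, 0, 0]
    - [0.46, 0.49, 0, 0]
    - [0.46, 0.49, 0, 0]
    - [0, 0, 0, 0]

```text
clock: 13.1
tcp_pos: [0.6403, 0.2767, 0.1336]
ee_rot: [0.82, 0.573, -0.001, -0.001]
force: [-1.4, 0.6, -1.4]
grip_width: 0.0116
finger_force: 40.0
```

Emit:
drive_tool:
  increments:
    - [0, 0, 0, 0]
    - [0, 0, 0.3, 0]
    - [0, 0, 0.5, 0]
    - [0, 0, 0.5, 0]
    - [0, 0, 0.4, 0]
    - [0, 0, 0.2, 0]
    - [0, 0, 0, 0]

```text
clock: 13.8
tcp_pos: [0.6379, 0.2753, 0.0395]
ee_rot: [0.819, 0.573, -0.001, -0.0]
force: [-0.1, -0.5, -0.7]
grip_width: 0.012
finger_force: 40.0
```

Run:
```python
from h import *
delta([.641,.276,.029],160)
```

```text
tcp [0.6379 0.2753 0.0395] units [0.035 0.054 0.21 ] tool-y yaw -20.1 turn units (neg world) -0.01
```

Emit:
drive_tool:
  increments:
    - [0, 0, 0.09, 0]
    - [0, 0, 0.08, 0]
    - [0, 0, 0.03, 0]
    - [0, 0, 0.02, 0]
    - [0, 0, 0, 0]
    - [0, 0, 0, 0]

```text
clock: 14.4
tcp_pos: [0.6388, 0.2758, 0.0302]
ee_rot: [0.82, 0.573, 0.0, 0.0]
force: [-0.1, 0.1, -0.9]
grip_width: 0.0117
finger_force: 40.0
```

Emit:
drive_tool:
  increments:
    - [0, 0, 0.02, 0]
    - [0, 0, 0.02, 0]
    - [0, 0, 0, 0]
    - [0, 0, 0, 0]

```text
clock: 14.8
tcp_pos: [0.6389, 0.2758, 0.029]
ee_rot: [0.82, 0.573, 0.0, 0.0]
force: [-4.5, -2.3, 13.2]
grip_width: 0.0115
finger_force: 40.0
```

Contact with the floor. I'll release with a partial opening and go up.

Emit:
drive_tool:
  increments:
    - [0, 0, -0.01, 0]
    - [0, 0, 0, 0]
    - [0, 0, 0, 0]
    - [0, 0, 0, 0]
    - [0, 0, 0, 0]
  grip: 34

```text
clock: 15.3
tcp_pos: [0.6387, 0.2757, 0.0283]
ee_rot: [0.82, 0.573, -0.0, -0.0]
force: [0.2, 0.0, 0.7]
grip_width: 0.0339
finger_force: 0.0
```

Emit:
drive_tool:
  increments:
    - [0, 0, -0.3, 0]
    - [0, 0, -0.7, 0]
    - [0, 0, -0.8, 0]
    - [0, 0, -0.8, 0]
    - [0, 0, -0.4, 0]

```text
clock: 15.8
tcp_pos: [0.6394, 0.2766, 0.1835]
ee_rot: [0.819, 0.573, 0.002, 0.0]
force: [0.7, 0.6, 0.5]
grip_width: 0.0341
finger_force: 0.0
```

Run:
```python
from h import *
delta([.46,.0,.18],162.2);delta([.44,-.235,.15],162.2);print(ctrl.sense()["joint_positions"].round(2))
```

```text
tcp [0.6394 0.2766 0.1835] units [-6.428 -1.473  0.045] tool-y yaw -20.1 turn units (neg world) -0.45
tcp [0.6394 0.2766 0.1835] units [-10.982  -0.239   0.633] tool-y yaw -20.1 turn units (neg world) -0.45
[ 0.03  0.68 -0.76  1.42  0.48  1.23 -1.13]
```

Emit:
drive_tool:
  increments:
    - [-0.5, -0.2, 0, -0.45]
    - [-0.85, -0.3, 0, 0]
    - [-0.85, -0.3, 0, 0]
    - [-0.85, -0.3, 0, 0]
    - [-0.85, -0.3, 0, 0]
    - [-0.85, -0.3, 0, 0]
    - [-0.85, 0, 0, 0]
    - [-0.5, 0, 0, 0]
  grip: 94

```text
clock: 16.6
tcp_pos: [0.4624, 0.0094, 0.1793]
ee_rot: [0.809, 0.588, -0.0, 0.001]
force: [0.9, 1.1, 0.6]
grip_width: 0.0927
finger_force: 0.0
```

Run:
```python
from h import *
delta([.4396,-.2348,.13],162.2);s=eyes.read_camera("scene")[:,:,::-1]; t=eyes.read_camera("top")[:,:,::-1]
c=lambda im,x,y,w,h,k: cv2.resize(im[y:y+h,x:x+w],None,fx=k,fy=k,interpolation=cv2.INTER_CUBIC)
A=np.hstack([c(s,150,320,130,100,3),c(t,440,220,130,100,3)]);B=np.hstack([c(s,350,160,130,100,3),c(t,170,130,130,100,3)])
cv2.imwrite("pics/m4.png",np.vstack([A,B]))
```

```text
tcp [0.4624 0.0094 0.1793] units [-4.786  1.068  0.995] tool-y yaw -17.9 turn units (neg world) -0.03
```

View pics/m4.png

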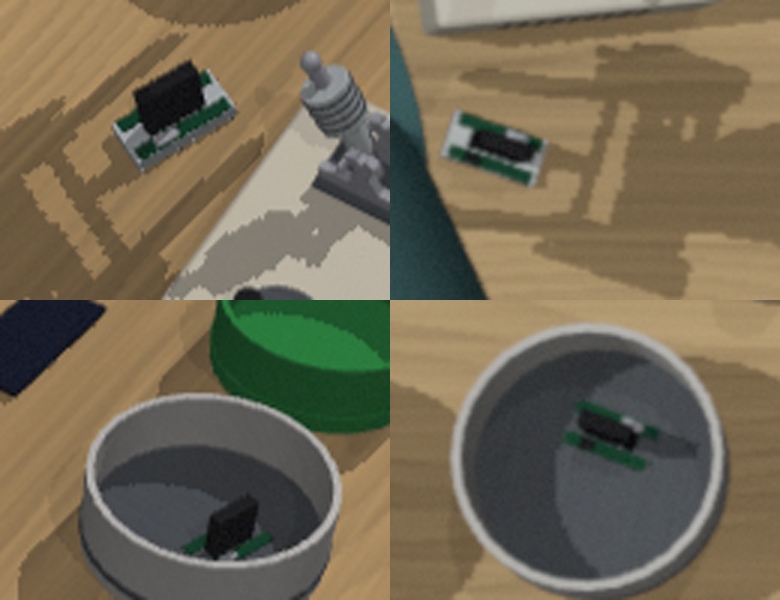

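Carrier 1 stands flat in the pot (crop ~ (610,430)). Carrier 2 is unmoved at top(475,269). Going for it.

Emit:
drive_tool:
  increments:
    - [-0.7, 0.15, 0.1, 0]
    - [-0.7, 0.15, 0.1, 0]
    - [-0.7, 0.15, 0.15, 0]
    - [-0.7, 0.15, 0.15, 0]
    - [-0.7, 0.15, 0.15, 0]
    - [-0.7, 0.16, 0.15, 0]
    - [-0.58, 0.16, 0.2, 0]
    - [0, 0, 0, 0]

```text
clock: 17.5
tcp_pos: [0.4408, -0.2348, 0.1279]
ee_rot: [0.809, 0.587, -0.0, -0.0]
force: [0.1, 1.0, -0.5]
grip_width: 0.094
finger_force: 0.0
```

Run:
```python
from h import *
delta([.4396,-.2348,.021],162.2);print(ctrl.sense()["joint_positions"].round(2))
```

```text
tcp [ 0.4408 -0.2348  0.1279] units [-0.008 -0.021  2.138] tool-y yaw -18.1 turn units (neg world) -0.05
[ 1.03  0.37 -0.72  1.98  0.31  0.9  -0.16]
```

Emit:
drive_tool:
  increments:
    - [0, -0.02, 0.4, 0]
    - [0, 0, 0.5, 0]
    - [0, 0, 0.5, 0]
    - [0, 0, 0.4, 0]
    - [0, 0, 0.2, 0]
    - [0, 0, 0.12, 0]
    - [0, 0, 0, 0]
    - [0, 0, 0, 0]

```text
clock: 18.3
tcp_pos: [0.4409, -0.2316, 0.0233]
ee_rot: [0.808, 0.589, 0.0, 0.0]
force: [-0.0, -0.4, -0.6]
grip_width: 0.0941
finger_force: 0.0
```

Emit:
drive_tool:
  increments:
    - [0, 0, 0, 0]
    - [0, 0, 0, 0]
    - [0, 0, 0, 0]
    - [0, 0, 0, 0]
    - [0, 0, 0, 0]
    - [0, 0, 0, 0]
    - [0, 0, 0, 0]
    - [0, 0, 0, 0]
  grip: 0

```text
clock: 19.1
tcp_pos: [0.4404, -0.2315, 0.0224]
ee_rot: [0.808, 0.589, 0.0, -0.0]
force: [0.2, -0.8, 0.2]
grip_width: 0.0335
finger_force: 0.0
```

Emit:
drive_tool:
  increments:
    - [0, 0, 0, 0]
    - [0, 0, 0, 0]
    - [0, 0, 0, 0]
    - [0, 0, 0, 0]

```text
clock: 19.5
tcp_pos: [0.4404, -0.2315, 0.0224]
ee_rot: [0.808, 0.589, -0.0, -0.0]
force: [0.1, -0.2, 0.7]
grip_width: 0.0116
finger_force: 40.0
```

Emit:
drive_tool:
  increments:
    - [0, 0, -0.2, 0]
    - [0, 0, -0.5, 0]
    - [0, 0, -0.6, 0]
    - [0, 0, -0.6, 0]
    - [0, 0, -0.6, 0]
    - [0, 0, -0.4, 0]
    - [0, 0, 0, 0]

```text
clock: 20.2
tcp_pos: [0.4415, -0.232, 0.1703]
ee_rot: [0.808, 0.589, 0.0, 0.002]
force: [-0.9, 0.2, -2.3]
grip_width: 0.012
finger_force: 40.0
```

Run:
```python
from h import *
delta([.44,0,.16],160);delta([.58,.2975,.13],160);s=eyes.read_camera("scene")[:,:,::-1]
```

```text
tcp [ 0.4415 -0.232   0.1703] units [ 4.408 -1.449  0.194] tool-y yaw -17.8 turn units (neg world) 0.44
tcp [ 0.4415 -0.232   0.1703] units [10.93  -0.607  0.787] tool-y yaw -17.8 turn units (neg world) 0.44
```

Emit:
drive_tool:
  increments:
    - [0.5, -0.04, 0, 0.44]
    - [0.85, -0.05, 0, 0]
    - [0.85, -0.05, 0, 0]
    - [0.85, -0.05, 0, 0]
    - [0.85, -0.05, 0, 0]
    - [0.85, -0.05, 0, 0]
    - [0.85, -0.05, 0, 0]
    - [0.85, -0.05, 0, 0]

```text
clock: 21.05
tcp_pos: [0.5312, 0.08, 0.1664]
ee_rot: [0.819, 0.573, -0.001, -0.0]
force: [0.8, -0.6, -0.6]
grip_width: 0.0118
finger_force: 40.0
```

Emit:
drive_tool:
  increments:
    - [0.85, -0.05, 0, 0]
    - [0.85, -0.05, 0, 0]
    - [0.85, -0.05, 0, 0]
    - [0.85, -0.05, 0, 0]
    - [0.6, 0, 0.3, 0]
    - [0, 0, 0.3, 0]
    - [0, 0, 0, 0]

```text
clock: 21.75
tcp_pos: [0.589, 0.2695, 0.1341]
ee_rot: [0.819, 0.574, -0.002, -0.001]
force: [-0.0, -1.1, -1.5]
grip_width: 0.0119
finger_force: 40.0
```

Run:
```python
from h import *
delta([.58,.2975,.0304],160)
```

```text
tcp [0.589  0.2695 0.1341] units [ 0.472 -0.352  2.074] tool-y yaw -19.9 turn units (neg world) 0.01
```

Emit:
drive_tool:
  increments:
    - [0.24, -0.18, 0, 0]
    - [0.23, -0.17, 0, 0]
    - [0, 0, 0.3, 0]
    - [0, 0, 0.5, 0]
    - [0, 0, 0.5, 0]
    - [0, 0, 0.4, 0]
    - [0, 0, 0.15, 0]
    - [0, 0, 0, 0]

```text
clock: 22.55
tcp_pos: [0.5818, 0.2973, 0.044]
ee_rot: [0.819, 0.573, -0.001, -0.0]
force: [-0.3, -0.4, -1.5]
grip_width: 0.0119
finger_force: 40.0
```

Run:
```python
from h import *
delta([.58,.2975,.0304],160)
```

```text
tcp [0.5818 0.2973 0.044 ] units [-0.008 -0.036  0.271] tool-y yaw -20.0 turn units (neg world) -0.01
```

Emit:
drive_tool:
  increments:
    - [0, 0, 0.12, 0]
    - [0, 0, 0.1, 0]
    - [0, 0, 0.03, 0]
    - [0, 0, 0.02, 0]
    - [0, 0, 0, 0]
    - [0, 0, 0, 0]

```text
clock: 23.15
tcp_pos: [0.5824, 0.2979, 0.0317]
ee_rot: [0.819, 0.573, 0.0, -0.0]
force: [0.2, -0.5, -1.5]
grip_width: 0.0118
finger_force: 40.0
```

Emit:
drive_tool:
  increments:
    - [0, 0, 0.02, 0]
    - [0, 0, 0.02, 0]
    - [0, 0, 0, 0]
    - [0, 0, 0, 0]

```text
clock: 23.55
tcp_pos: [0.5825, 0.2979, 0.0305]
ee_rot: [0.819, 0.573, 0.0, 0.0]
force: [-5.2, -3.9, 13.1]
grip_width: 0.0117
finger_force: 40.0
```

Emit:
drive_tool:
  increments:
    - [0, 0, -0.01, 0]
    - [0, 0, 0, 0]
    - [0, 0, 0, 0]
    - [0, 0, 0, 0]
    - [0, 0, 0, 0]
  grip: 34

```text
clock: 24.05
tcp_pos: [0.5823, 0.2978, 0.0299]
ee_rot: [0.819, 0.573, -0.0, -0.0]
force: [0.1, 0.4, 0.0]
grip_width: 0.0342
finger_force: 0.0
```

Emit:
drive_tool:
  increments:
    - [0, 0, -0.3, 0]
    - [0, 0, -0.7, 0]
    - [0, 0, -0.8, 0]
    - [0, 0, -0.7, 0]
    - [0, 0, -0.2, 0]

```text
clock: 24.55
tcp_pos: [0.5834, 0.2989, 0.17]
ee_rot: [0.819, 0.573, 0.003, 0.0]
force: [-0.3, -0.8, 0.3]
grip_width: 0.0339
finger_force: 0.0
```

Run:
```python
from h import *
delta([.603,.0012,.16],160)
```

```text
tcp [0.5834 0.2989 0.17  ] units [-5.462  2.406  0.188] tool-y yaw -20.0 turn units (neg world) -0.0
```

Emit:
drive_tool:
  increments:
    - [-0.5, 0.22, 0, 0]
    - [-0.7, 0.31, 0, 0]
    - [-0.75, 0.33, 0, 0]
    - [-0.75, 0.33, 0, 0]
    - [-0.75, 0.33, 0, 0]
    - [-0.75, 0.33, 0, 0]
    - [-0.75, 0.33, 0.1, 0]
    - [-0.5, 0.22, 0.1, 0]
  grip: 94

```text
clock: 25.35
tcp_pos: [0.6017, -0.0027, 0.1551]
ee_rot: [0.82, 0.572, -0.0, 0.0]
force: [0.2, 0.8, 0.6]
grip_width: 0.0926
finger_force: 0.0
```

Run:
```python
from h import *
s=eyes.read_camera("scene")[:,:,::-1]; t=eyes.read_camera("top")[:,:,::-1]
delta([.6033,.0012,.0265],160)
c=lambda im,x,y,w,h,k: cv2.resize(im[y:y+h,x:x+w],None,fx=k,fy=k,interpolation=cv2.INTER_CUBIC)
cv2.imwrite("pics/m5.png",np.vstack([np.hstack([c(s,350,160,130,100,3),c(t,170,130,130,100,3)]),np.hstack([c(s,280,240,130,100,3),c(t,310,120,130,100,3)])]))
```

```text
tcp [ 0.6015 -0.0042  0.1543] units [ 1.180e-01 -2.000e-03  2.556e+00] tool-y yaw -20.4 turn units (neg world) -0.07
```

View pics/m5.png

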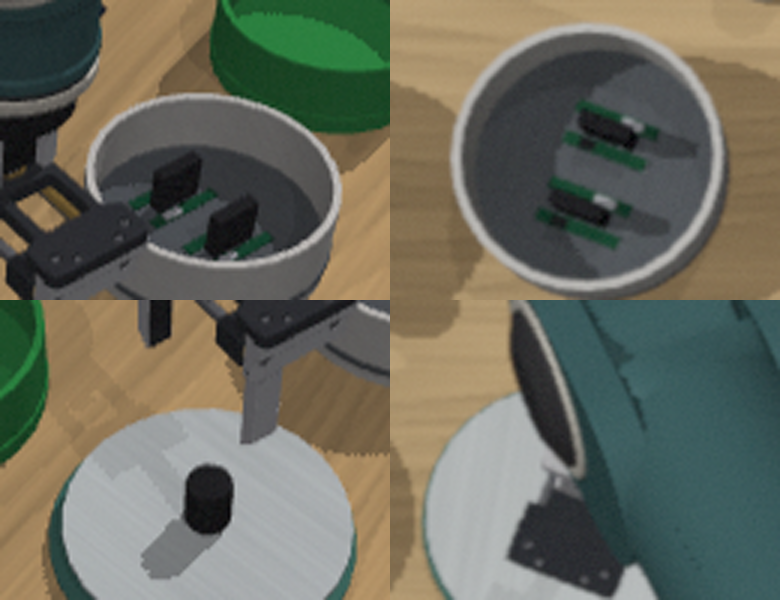

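Both carriers stand upright in the pot. The lid sits on the mat with its knob up at (208,500) in the crop.

Emit:
drive_tool:
  increments:
    - [0.12, 0, 0.3, -0.07]
    - [0, 0, 0.6, 0]
    - [0, 0, 0.6, 0]
    - [0, 0, 0.6, 0]
    - [0, 0, 0.35, 0]
    - [0, 0, 0.1, 0]
    - [0, 0, 0, 0]
    - [0, 0, 0, 0]

```text
clock: 26.25
tcp_pos: [0.6045, 0.0068, 0.0286]
ee_rot: [0.817, 0.576, 0.001, 0.0]
force: [-0.9, 0.0, -0.0]
grip_width: 0.0939
finger_force: 0.0
```

Run:
```python
from h import *
delta([.6033,.0012,.0265],160)
t=cv2.imread("pics/t2full.png"); hsv=cv2.cvtColor(t,cv2.COLOR_BGR2HSV)
for lo in (130,150,165):
    m=((hsv[...,1]<45)&(hsv[...,2]>lo)).astype(np.uint8); m2=np.zeros_like(m); m2[130:240,183:290]=m[130:240,183:290]
    c=np.vstack([k for k in cv2.findContours(m2,0,1)[0] if cv2.contourArea(k)>30 or len(k)>20])
    e=cv2.fitEllipse(cv2.convexHull(c)); P=at("top",*e[0],.068); print(lo,np.round(e[0]+e[1],1),P.round(4),"diam",np.mean(e[1])/605.6*1.267)
```

```text
tcp [0.6045 0.0068 0.0286] units [-0.114  0.015  0.042] tool-y yaw -19.7 turn units (neg world) 0.07
130 [235.1 181.8  88.8  90.9] [0.6138 0.2867 0.068 ] diam 0.1879781796154289
150 [235.  181.7  88.5  90.7] [0.6141 0.2869 0.068 ] diam 0.1874212897123087
165 [235.  181.6  88.4  89.9] [0.6143 0.2871 0.068 ] diam 0.18653437442477186
```

Emit:
drive_tool:
  increments:
    - [-0.11, 0.01, 0.02, 0.07]
    - [0, 0, 0, 0]
    - [0, 0, 0, 0]

```text
clock: 26.55
tcp_pos: [0.6026, 0.0005, 0.0269]
ee_rot: [0.819, 0.573, 0.0, 0.0]
force: [-0.1, -0.1, -0.4]
grip_width: 0.0939
finger_force: 0.0
```

Emit:
drive_tool:
  increments:
    - [0, 0, 0, 0]
    - [0, 0, 0, 0]
    - [0, 0, 0, 0]
    - [0, 0, 0, 0]
    - [0, 0, 0, 0]
    - [0, 0, 0, 0]
    - [0, 0, 0, 0]
    - [0, 0, 0, 0]
  grip: 0
  grip_force: 50

```text
clock: 27.35
tcp_pos: [0.6024, 0.001, 0.0264]
ee_rot: [0.819, 0.573, -0.0, -0.0]
force: [6.3, -1.7, -1.0]
grip_width: 0.0335
finger_force: 3.1
```

Emit:
drive_tool:
  increments:
    - [0, 0, 0, 0]
    - [0, 0, 0, 0]
    - [0, 0, 0, 0]

```text
clock: 27.65
tcp_pos: [0.6024, 0.0009, 0.0264]
ee_rot: [0.819, 0.573, 0.0, -0.0]
force: [1.1, -1.6, 0.4]
grip_width: 0.0314
finger_force: 50.0
```

Emit:
drive_tool:
  increments:
    - [0, 0, -0.2, 0]
    - [0, 0, -0.5, 0]
    - [0, 0, -0.6, 0]
    - [0, 0, -0.5, 0]
    - [0, 0, -0.3, 0]
    - [0, 0, -0.1, 0]
    - [0, 0, 0, 0]

```text
clock: 28.35
tcp_pos: [0.6023, 0.0008, 0.1364]
ee_rot: [0.819, 0.573, -0.0, 0.0]
force: [0.3, 0.6, -4.8]
grip_width: 0.0314
finger_force: 50.0
```

Run:
```python
from h import *
delta([.6118,.2865,.137],160)
```

```text
tcp [0.6023 0.0008 0.1364] units [ 5.433 -1.78  -0.012] tool-y yaw -20.0 turn units (neg world) -0.01
```

Emit:
drive_tool:
  increments:
    - [0.4, -0.13, 0, 0]
    - [0.7, -0.23, 0, 0]
    - [0.8, -0.26, 0, 0]
    - [0.8, -0.26, 0, 0]
    - [0.8, -0.26, 0, 0]
    - [0.8, -0.26, 0, 0]
    - [0.7, -0.23, 0, 0]
    - [0.43, -0.15, 0, 0]

```text
clock: 29.15
tcp_pos: [0.6103, 0.2896, 0.1347]
ee_rot: [0.818, 0.575, -0.001, -0.001]
force: [-0.4, -0.9, -4.0]
grip_width: 0.0313
finger_force: 50.0
```

Emit:
drive_tool:
  increments:
    - [0, 0, 0, 0]
    - [0, 0, 0, 0]
    - [0, 0, 0.3, 0]
    - [0, 0, 0.3, 0]
    - [0, 0, 0, 0]
    - [0, 0, 0, 0]

```text
clock: 29.75
tcp_pos: [0.6116, 0.2859, 0.1057]
ee_rot: [0.819, 0.573, -0.001, -0.0]
force: [-0.3, -1.7, -4.1]
grip_width: 0.0312
finger_force: 50.0
```

Run:
```python
from h import *
delta([.6118,.2865,.0814],160)
```

```text
tcp [0.6116 0.2859 0.1057] units [ 0.014 -0.     0.486] tool-y yaw -20.1 turn units (neg world) -0.01
```

Emit:
drive_tool:
  increments:
    - [0.01, 0, 0.14, 0]
    - [0, 0, 0.14, 0]
    - [0, 0, 0.1, 0]
    - [0, 0, 0.05, 0]
    - [0, 0, 0.02, 0]
    - [0, 0, 0, 0]
    - [0, 0, 0, 0]

```text
clock: 30.45
tcp_pos: [0.612, 0.2871, 0.0842]
ee_rot: [0.819, 0.573, 0.0, -0.0]
force: [0.1, 1.1, -4.7]
grip_width: 0.031
finger_force: 50.0
```

Emit:
drive_tool:
  increments:
    - [0, 0, 0.03, 0]
    - [0, 0, 0.03, 0]
    - [0, 0, 0, 0]
    - [0, 0, 0, 0]

```text
clock: 30.85
tcp_pos: [0.612, 0.287, 0.0814]
ee_rot: [0.819, 0.573, 0.0, 0.0]
force: [-2.5, -3.2, 5.9]
grip_width: 0.0312
finger_force: 50.0
```

Seated at the expected height, 0.0814. Releasing.

Emit:
drive_tool:
  increments:
    - [0, 0, 0, 0]
    - [0, 0, 0, 0]
    - [0, 0, 0, 0]
    - [0, 0, 0, 0]
    - [0, 0, 0, 0]
    - [0, 0, 0, 0]
  grip: 94

```text
clock: 31.45
tcp_pos: [0.6119, 0.287, 0.0809]
ee_rot: [0.819, 0.573, -0.0, -0.0]
force: [0.7, 0.1, -0.6]
grip_width: 0.0759
finger_force: 0.0
```

Emit:
drive_tool:
  increments:
    - [0, 0, -0.5, 0]
    - [0, 0, -0.8, 0]
    - [0, 0, -0.7, 0]
    - [0, 0, -0.3, 0]
    - [0, 0, 0, 0]

```text
clock: 31.95
tcp_pos: [0.6127, 0.2875, 0.1981]
ee_rot: [0.819, 0.573, 0.002, 0.0]
force: [0.8, -0.0, -0.7]
grip_width: 0.094
finger_force: 0.0
```

Run:
```python
from h import *
s=eyes.read_camera("scene")[:,:,::-1]; t=eyes.read_camera("top")[:,:,::-1]
delta([.6,-.332,.2],96.8);print(ctrl.sense()["joint_positions"].round(2))
c=lambda im,x,y,w,h,k: cv2.resize(im[y:y+h,x:x+w],None,fx=k,fy=k,interpolation=cv2.INTER_CUBIC)
cv2.imwrite("pics/m6.png",np.vstack([np.hstack([c(s,350,160,130,100,3),c(t,170,130,130,100,3)]),np.hstack([c(s,180,320,130,100,3),c(t,440,140,130,100,3)])]))
```

```text
tcp [0.6117 0.2866 0.1951] units [-11.705   4.018  -0.091] tool-y yaw -20.0 turn units (neg world) 12.63
[ 0.03  0.64 -0.78  1.46  0.46  1.23 -1.16]
```

View pics/m6.png

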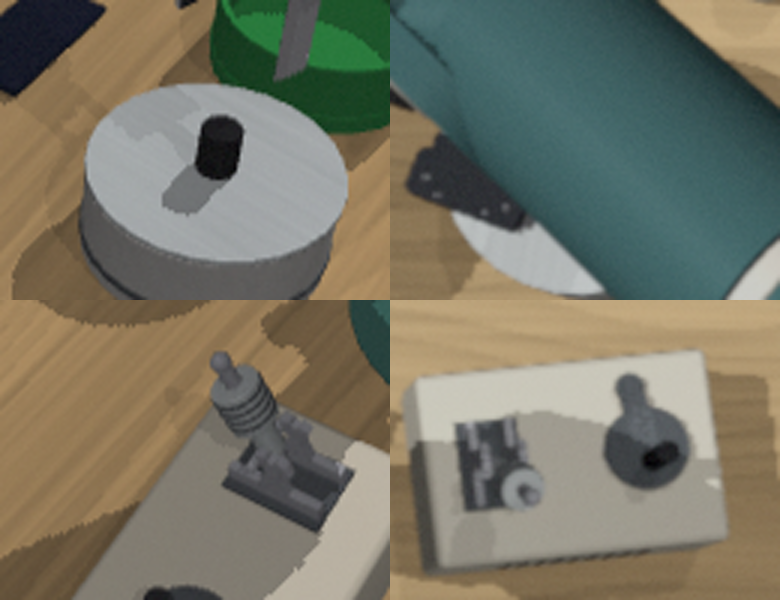

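Lid is seated level, and the toggle and shutter are unchanged. Next is the shutter: its knob is at (0.600,-0.332) by triangulation, 55 mm from the computed pin (0.653,-0.317), as expected.

Emit:
drive_tool:
  increments:
    - [-0.5, 0.17, 0, 0]
    - [-0.85, 0.29, 0, 0]
    - [-0.85, 0.29, 0, 0]
    - [-0.85, 0.29, 0, 0]
    - [-0.85, 0.29, 0, 0]
    - [-0.85, 0.29, 0, 0]
    - [-0.85, 0.29, 0, 0]
    - [-0.85, 0.29, 0, 0]
  grip: 60

```text
clock: 32.85
tcp_pos: [0.6038, -0.0557, 0.1944]
ee_rot: [0.819, 0.573, -0.001, -0.001]
force: [0.0, 0.6, 0.1]
grip_width: 0.06
finger_force: 0.0
```

Emit:
drive_tool:
  increments:
    - [-0.85, 0.29, 0, 0]
    - [-0.85, 0.29, 0, 0]
    - [-0.85, 0.29, 0, 0]
    - [-0.85, 0.29, 0, 0]
    - [-0.85, 0.29, 0, 0]
    - [-0.85, 0.29, 0, 0]
    - [-0.2, 0.07, 0, 0]
    - [0, 0, 0, 1]

```text
clock: 33.65
tcp_pos: [0.5978, -0.336, 0.1935]
ee_rot: [0.844, 0.536, -0.001, -0.001]
force: [0.5, 0.2, -0.5]
grip_width: 0.0602
finger_force: 0.0
```

Emit:
drive_tool:
  increments:
    - [0, 0, 0, 1]
    - [0, 0, 0, 1]
    - [0, 0, 0, 1]
    - [0, 0, 0, 1]
    - [0, 0, 0, 0]
    - [0, 0, 0, 0]

```text
clock: 34.25
tcp_pos: [0.5989, -0.3332, 0.195]
ee_rot: [0.923, 0.384, -0.0, -0.001]
force: [0.3, 1.0, -0.7]
grip_width: 0.0598
finger_force: 0.0
```

Run:
```python
from h import *
delta([.6,-.332,.078],135);print(ctrl.sense()["joint_positions"].round(2))
```

```text
tcp [ 0.5989 -0.3332  0.195 ] units [0.033 0.003 2.339] tool-y yaw -44.8 turn units (neg world) 0.03
[ 0.87  0.61 -0.62  1.44  0.36  1.21 -0.57]
```

Emit:
drive_tool:
  increments:
    - [0.03, 0, 0.4, 0]
    - [0, 0, 0.6, 0]
    - [0, 0, 0.6, 0]
    - [0, 0, 0.5, 0]
    - [0, 0, 0.24, 0]
    - [0, 0, 0, 0]
    - [0, 0, 0, 0]

```text
clock: 34.95
tcp_pos: [0.6007, -0.3326, 0.0798]
ee_rot: [0.924, 0.383, 0.0, 0.0]
force: [0.1, -0.2, 0.2]
grip_width: 0.0603
finger_force: 0.0
```

Emit:
drive_tool:
  increments:
    - [0, 0, 0, 0]
    - [0, 0, 0, 0]
    - [0, 0, 0, 0]
    - [0, 0, 0, 0]
    - [0, 0, 0, 0]
    - [0, 0, 0, 0]
    - [0, 0, 0, 0]
  grip: 0
  grip_force: 15

```text
clock: 35.65
tcp_pos: [0.6001, -0.3326, 0.0789]
ee_rot: [0.924, 0.382, -0.0, -0.0]
force: [-1.2, -0.5, 0.4]
grip_width: 0.0156
finger_force: 15.0
```

Run:
```python
from h import *
s=ctrl.sense(); p=s["tcp_pos"]; r=R.from_quat(s["ee_rot"]); print(s["grip_width"],s["finger_force"],p,s["force"])
pin=np.array([.653,-.3174]); a0=np.arctan2(*(p[:2]-pin)[::-1])%(2*np.pi); print(np.degrees(a0),np.linalg.norm(p[:2]-pin))
A=np.radians(np.linspace(np.degrees(a0),186.8+90,13)); P=np.c_[pin[0]+.055*np.cos(A),pin[1]+.055*np.sin(A),0*A]
print((r.inv().apply(np.diff(P,axis=0))/.05).round(2).tolist())
```

```text
0.015602439117107068 15.000204741954803 [ 0.60007412 -0.33262623  0.07892989] [-1.20458319 -0.47328615  0.44313418]
196.04998607514312 0.055072558346405544
[[-0.06, 0.12, -0.0], [-0.04, 0.12, -0.0], [-0.03, 0.13, -0.0], [-0.01, 0.13, -0.0], [0.0, 0.13, -0.0], [0.02, 0.13, -0.0], [0.03, 0.12, -0.0], [0.05, 0.12, -0.0], [0.06, 0.11, -0.0], [0.07, 0.11, -0.0], [0.09, 0.1, -0.0], [0.1, 0.09, -0.0]]
```

Emit:
drive_tool:
  increments:
    - [-0.06, 0.12, 0, 0]
    - [-0.04, 0.12, 0, 0]
    - [-0.03, 0.13, 0, 0]
    - [-0.01, 0.13, 0, 0]
    - [0, 0.13, 0, 0]
    - [0.02, 0.13, 0, 0]
    - [0, 0, 0, 0]

```text
clock: 36.35
tcp_pos: [0.6232, -0.3644, 0.0789]
ee_rot: [0.924, 0.382, 0.0, 0.0]
force: [-3.5, -2.4, 3.2]
grip_width: 0.0156
finger_force: 15.0
```

Emit:
drive_tool:
  increments:
    - [0.03, 0.12, 0, 0]
    - [0.05, 0.12, 0, 0]
    - [0.06, 0.11, 0, 0]
    - [0.07, 0.11, 0, 0]
    - [0.09, 0.1, 0, 0]
    - [0.1, 0.09, 0, 0]
    - [0, 0, 0, 0]
    - [0, 0, 0, 0]

```text
clock: 37.15
tcp_pos: [0.6605, -0.3725, 0.079]
ee_rot: [0.924, 0.383, 0.001, 0.0]
force: [1.7, -0.8, 0.5]
grip_width: 0.0156
finger_force: 15.0
```

Emit:
drive_tool:
  increments:
    - [0, 0, 0, 0]
    - [0, 0, 0, 0]
    - [0, 0, 0, 0]
    - [0, 0, 0, 0]
  grip: 50

```text
clock: 37.55
tcp_pos: [0.6597, -0.3726, 0.0788]
ee_rot: [0.924, 0.382, -0.0, -0.0]
force: [-0.1, 0.4, -0.8]
grip_width: 0.0441
finger_force: 0.0
```

Emit:
drive_tool:
  increments:
    - [0, 0, -0.4, 0]
    - [0, 0, -0.8, 0]
    - [0, 0, -0.8, 0]
    - [0, 0, -0.8, 0]
    - [0, 0, -0.3, 1]
    - [0, 0, 0, 1]
    - [0, 0, 0, 1]
    - [0, 0, 0, 1]
  grip: 70

```text
clock: 38.35
tcp_pos: [0.66, -0.3725, 0.2359]
ee_rot: [0.977, 0.215, 0.001, 0.0]
force: [0.5, 0.0, -0.9]
grip_width: 0.0697
finger_force: 0.0
```

Emit:
drive_tool:
  increments:
    - [-1, 0, 0, 1]
    - [-1, 0, 0, 1]
    - [-1, 0, 0, 1]
    - [-1, 0, 0, 0.8]
    - [0, 0, 0, 0]

```text
clock: 38.85
tcp_pos: [0.4641, -0.4355, 0.2359]
ee_rot: [0.999, 0.047, -0.001, 0.001]
force: [1.7, 0.0, 0.3]
grip_width: 0.07
finger_force: 0.0
```

Run:
```python
from h import *
s=eyes.read_camera("scene")[:,:,::-1]; t=eyes.read_camera("top")[:,:,::-1]
delta([.58,-.22,.2],96.8);print(ctrl.sense()["joint_positions"].round(2))
c=lambda im,x,y,w,h,k: cv2.resize(im[y:y+h,x:x+w],None,fx=k,fy=k,interpolation=cv2.INTER_CUBIC)
cv2.imwrite("pics/m7.png",np.hstack([c(s,180,320,130,150,3),c(t,440,140,130,150,3)]))
```

```text
tcp [ 0.4695 -0.4329  0.2359] units [ 2.636 -4.01   0.713] tool-y yaw -84.1 turn units (neg world) -0.18
[ 1.04  0.46 -0.48  1.53  0.22  1.21 -0.94]
```

View pics/m7.png

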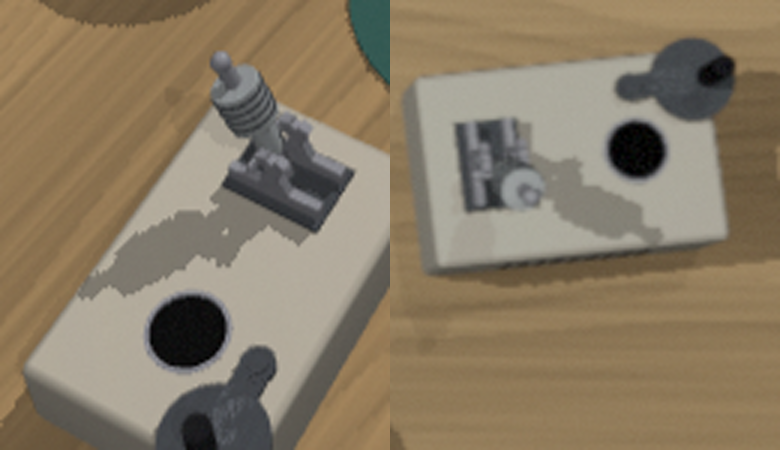

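The port is uncovered, with the hole at crop (637,150) and the shutter swung clear. Next I'll measure the toggle.

Run:
```python
from h import *
print("ball",tri((486.7,204.3),(253,340)))
a,b=at("top",522.3,190,.06),at("scene",242.3,430,.06); print("port",a,b)
yaw=np.radians(6.77); ux=np.array([np.cos(yaw),np.sin(yaw)]); uy=np.array([-ux[1],ux[0]])
U=np.array([.603,-.278]); port=U-.045*uy; print("port from unit",port)
U2=U+((a+b)[:2]/2-port)/2
for u in(U,U2):
    pv=u+.06*uy; print("pivot",pv,"ball exp",pv-ux*.093*np.sin(.42),.068+.093*np.cos(.42),"collar",pv-ux*.061*np.sin(.42),.068+.061*np.cos(.42))
for q in [(486.7,204.3)]: print(at("top",*q,.153))
```

```text
ball (array([ 0.55876929, -0.22385326,  0.15697638]), np.float64(0.002989293004510348))
port [ 0.60794394 -0.32529936  0.06      ] [ 0.60614782 -0.32311399  0.06      ]
port from unit [ 0.60830478 -0.32268623]
pivot [ 0.59592696 -0.21841836] ball exp [ 0.55826965 -0.22288872] 0.15291727144904466 collar [ 0.571227   -0.22135053] 0.1236984253590508
pivot [ 0.59529751 -0.21917858] ball exp [ 0.5576402  -0.22364894] 0.15291727144904466 collar [ 0.57059755 -0.22211075] 0.1236984253590508
[ 0.56052336 -0.22391131  0.153     ]
```

Emit:
drive_tool:
  increments:
    - [0.33, -0.5, 0, -0.18]
    - [0.33, -0.5, 0, 0]
    - [0.33, -0.5, 0, 0]
    - [0.33, -0.5, 0.1, 0]
    - [0.33, -0.5, 0.1, 0]
    - [0.33, -0.5, 0.1, 0]
    - [0.33, -0.5, 0.1, 0]
    - [0.1, -0.3, 0.1, 0]

```text
clock: 39.75
tcp_pos: [0.5697, -0.2255, 0.2094]
ee_rot: [0.998, 0.062, 0.001, -0.001]
force: [0.9, -0.7, -0.1]
grip_width: 0.0694
finger_force: 0.0
```

Emit:
drive_tool:
  increments:
    - [0, 0, 0, 0]
    - [0, 0, 0, 0]
    - [0, 0, 0, 0]

```text
clock: 40.05
tcp_pos: [0.5672, -0.2307, 0.2092]
ee_rot: [0.998, 0.059, 0.0, 0.0]
force: [0.2, 0.2, -0.7]
grip_width: 0.0702
finger_force: 0.0
```

Run:
```python
from h import *
delta([.570,-.222,.108],96.8)
```

```text
tcp [ 0.5672 -0.2307  0.2092] units [ 0.077 -0.168  2.024] tool-y yaw -83.2 turn units (neg world) 0.0
```

Emit:
drive_tool:
  increments:
    - [0.08, -0.17, 0, 0]
    - [0, 0, 0.4, 0]
    - [0, 0, 0.5, 0]
    - [0, 0, 0.5, 0]
    - [0, 0, 0.4, 0]
    - [0, 0, 0.2, 0]
    - [0, 0, 0, 0]
    - [0, 0, 0, 0]

```text
clock: 40.85
tcp_pos: [0.5708, -0.2206, 0.1098]
ee_rot: [0.998, 0.06, 0.0, 0.0]
force: [-0.0, -0.3, 0.3]
grip_width: 0.07
finger_force: 0.0
```

Emit:
drive_tool:
  increments:
    - [0, 0, 0, 0]
    - [0, 0, 0, 0]
    - [0, 0, 0, 0]
    - [0, 0, 0, 0]
    - [0, 0, 0, 0]
    - [0, 0, 0, 0]
    - [0, 0, 0, 0]
  grip: 0
  grip_force: 30

```text
clock: 41.55
tcp_pos: [0.5704, -0.2216, 0.1091]
ee_rot: [0.998, 0.06, 0.0, 0.001]
force: [0.9, -5.5, 0.4]
grip_width: 0.0294
finger_force: 30.0
```

Run:
```python
from h import *
S=ctrl.sense(); print(S["grip_width"],S["finger_force"],S["tcp_pos"],S["force"])
s=eyes.read_camera("scene")[:,:,::-1]
cv2.imwrite("pics/m8.png",cv2.resize(s[280:420,180:340],None,fx=4,fy=4,interpolation=cv2.INTER_CUBIC))
yaw=np.radians(6.77); ux=np.array([np.cos(yaw),np.sin(yaw)]); pv=np.r_[.5956,-.2188,.068]
g=S["tcp_pos"]+[0,0,.019]; d=g-pv; a=np.arctan2(d[:2]@ux,d[2]); L=np.hypot(d[:2]@ux,d[2]); print("grasp angle",a,"L",L)
r=R.from_quat(S["ee_rot"])
pt=lambda L,a: np.r_[pv[:2]+ux*L*np.sin(a),pv[2]+L*np.cos(a)]
W=[pt(L+k,a) for k in np.linspace(0,.0145,6)]; print((r.inv().apply(np.diff(W,axis=0))/.05).round(3).tolist())
W=[pt(L+.0145,t) for t in np.linspace(a,a+.85,15)]; print((r.inv().apply(np.diff(W,axis=0))/.05).round(2).tolist())
```

```text
0.029401576422788785 29.99980241060257 [ 0.57039285 -0.22159716  0.10912585] [ 0.91958363 -5.54224343  0.43015609]
grasp angle -0.3991577505508606 L 0.06525568354035026
[[-0.023, 0.0, -0.053], [-0.023, 0.0, -0.053], [-0.023, 0.0, -0.053], [-0.023, 0.0, -0.053], [-0.023, 0.0, -0.053]]
[[0.09, 0.0, -0.03], [0.09, 0.0, -0.03], [0.09, 0.0, -0.02], [0.1, 0.0, -0.02], [0.1, 0.0, -0.01], [0.1, 0.0, -0.01], [0.1, 0.0, -0.0], [0.1, 0.0, 0.01], [0.1, 0.0, 0.01], [0.1, 0.0, 0.02], [0.09, 0.0, 0.02], [0.09, 0.0, 0.03], [0.09, 0.0, 0.03], [0.09, 0.0, 0.04]]
```

View pics/m8.png

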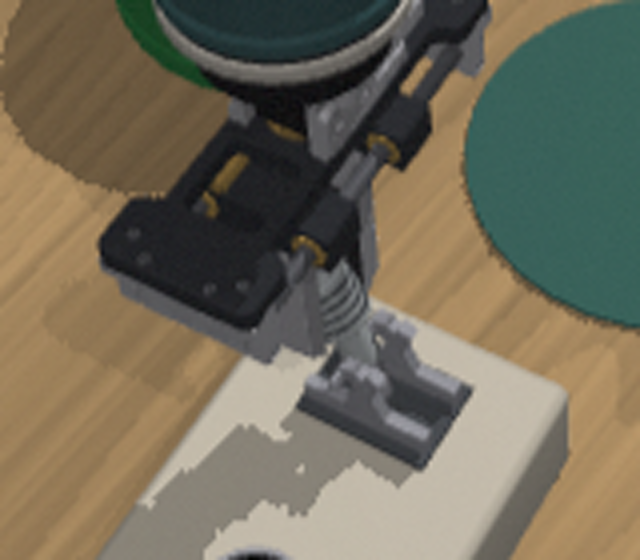

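The collar is gripped (opening 29.4 mm). Now the lift.

Emit:
drive_tool:
  increments:
    - [-0.02, 0, -0.05, 0]
    - [-0.02, 0, -0.05, 0]
    - [-0.02, 0, -0.06, 0]
    - [-0.03, 0, -0.06, 0]
    - [-0.03, 0, -0.05, 0]
    - [0, 0, 0, 0]
    - [0, 0, 0, 0]
  grip_force: 40

```text
clock: 42.3
tcp_pos: [0.5645, -0.2222, 0.1224]
ee_rot: [0.998, 0.06, 0.0, 0.0]
force: [4.1, -5.6, -5.4]
grip_width: 0.0292
finger_force: 40.0
```

The spring force of about 5.4 N shows the collar is up. Swinging over.

Emit:
drive_tool:
  increments:
    - [0.09, 0, -0.03, 0]
    - [0.09, 0, -0.03, 0]
    - [0.09, 0, -0.02, 0]
    - [0.1, 0, -0.02, 0]
    - [0.1, 0, -0.01, 0]
    - [0.1, 0, -0.01, 0]
    - [0.1, 0, 0, 0]

```text
clock: 43.0
tcp_pos: [0.5963, -0.2186, 0.1277]
ee_rot: [0.998, 0.059, -0.002, 0.0]
force: [-4.0, -6.3, -4.2]
grip_width: 0.0295
finger_force: 40.0
```

Run:
```python
from h import *
S=ctrl.sense(); yaw=np.radians(6.77); ux=np.array([np.cos(yaw),np.sin(yaw)]); pv=np.r_[.5956,-.2188,.068]
d=S["tcp_pos"]+[0,0,.019]-pv; print("angle",np.arctan2(d[:2]@ux,d[2])+.42,"L",np.hypot(d[:2]@ux,d[2]),S["force"],S["grip_width"])
```

```text
angle 0.42896079020754985 L 0.07871913471319851 [-4.04780009 -6.30744902 -4.16169208] 0.029516299981131495
```

Emit:
drive_tool:
  increments:
    - [0.1, 0, 0.01, 0]
    - [0.1, 0, 0.01, 0]
    - [0.1, 0, 0.02, 0]
    - [0.09, 0, 0.02, 0]
    - [0.09, 0, 0.03, 0]
    - [0.09, 0, 0.03, 0]
    - [0.09, 0, 0.03, 0]
    - [0, 0, 0, 0]

```text
clock: 43.8
tcp_pos: [0.6308, -0.2128, 0.1205]
ee_rot: [0.998, 0.06, -0.0, -0.0]
force: [0.9, -0.1, -0.5]
grip_width: 0.0003
finger_force: 0.0
```

Run:
```python
from h import *
S=ctrl.sense(); yaw=np.radians(6.77); ux=np.array([np.cos(yaw),np.sin(yaw)]); pv=np.r_[.5956,-.2188,.068]
d=S["tcp_pos"]+[0,0,.019]-pv; print("angle",np.arctan2(d[:2]@ux,d[2])+.42,"L",np.hypot(d[:2]@ux,d[2]),S["force"],S["grip_width"])
```

```text
angle 0.8821096857417368 L 0.0798927195421926 [ 0.8809573  -0.12218852 -0.49130502] 0.0003111463175727073
```

The collar slipped out of the grip. I'll look.

Run:
```python
from h import *
s=eyes.read_camera("scene")[:,:,::-1]
cv2.imwrite("pics/m9.png",cv2.resize(s[280:420,180:340],None,fx=4,fy=4,interpolation=cv2.INTER_CUBIC))
```

```text
(no output)
```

View pics/m9.png

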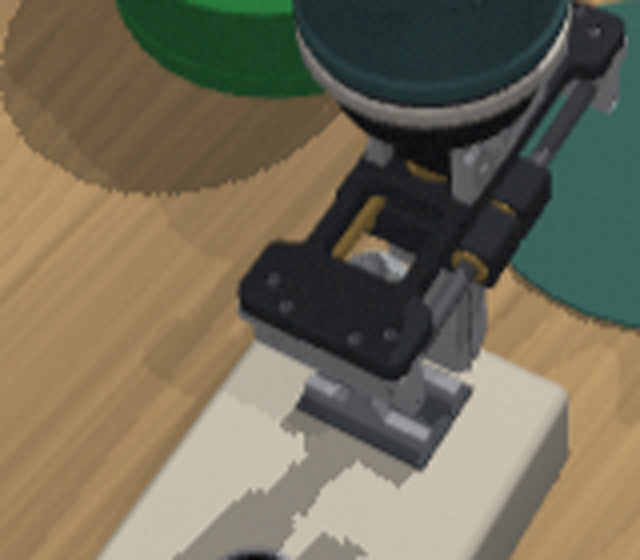

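Emit:
drive_tool:
  increments:
    - [0, 0, -0.3, 0]
    - [0, 0, -0.5, 0]
    - [0, 0, -0.6, 0]
    - [0, 0, -0.6, 0]
    - [0, 0, -0.2, 0]
    - [0, 0, 0, 0]

```text
clock: 44.45
tcp_pos: [0.6309, -0.2135, 0.2332]
ee_rot: [0.998, 0.06, 0.001, 0.001]
force: [-0.3, 0.3, -0.2]
grip_width: 0.0005
finger_force: 0.0
```

Emit:
drive_tool:
  increments:
    - [-0.6, 0.6, 0, 0]
    - [-0.6, 0.6, 0, 0]
    - [-0.6, 0.6, 0, 0]
    - [-0.6, 0.6, 0, 0]
    - [-0.4, 0.6, 0, 0]
    - [0, 0, 0, 0]
  grip: 70

```text
clock: 45.05
tcp_pos: [0.5054, -0.3841, 0.2296]
ee_rot: [0.998, 0.056, -0.001, 0.0]
force: [0.1, 0.3, -0.3]
grip_width: 0.0453
finger_force: 0.0
```

Run:
```python
from h import *
s=eyes.read_camera("scene")[:,:,::-1]; t=eyes.read_camera("top")[:,:,::-1]
c=lambda im,x,y,w,h,k: cv2.resize(im[y:y+h,x:x+w],None,fx=k,fy=k,interpolation=cv2.INTER_CUBIC)
cv2.imwrite("pics/m10.png",np.hstack([c(s,200,310,130,130,3),c(t,440,140,130,130,3)]))
```

```text
(no output)
```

View pics/m10.png

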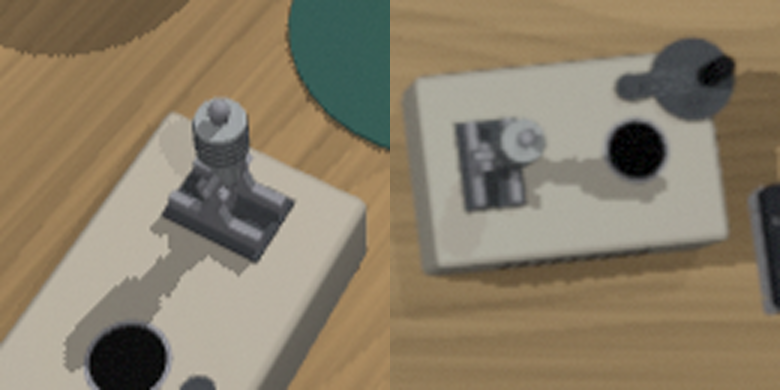

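Run:
```python
from h import *
yaw=np.radians(6.77); ux=np.array([np.cos(yaw),np.sin(yaw)]); pv=np.r_[.5956,-.2188,.068]
b,e=tri((487,186.7),(273,346.7)); d=b-pv; print(b,e,"angle",.42+np.arctan2(d[:2]@ux,d[2]),np.linalg.norm(d))
for th in(.5,.55,.6,.65,.7,.75):
    B=np.r_[pv[:2]+ux*.094*np.sin(th-.42),.068+.094*np.cos(th-.42)]; print(th,proj("top",B).round(1),proj("scene",B).round(1))
```

```text
[ 0.59484846 -0.22085268  0.16386403] 0.0031860627799397082 angle 0.4096912347070218 0.09588894481499509
0.5 [484.6 182.2] [277.2 348.7]
0.55 [484.3 179.9] [279.7 350. ]
0.6 [483.9 177.6] [282.2 351.4]
0.65 [483.4 175.4] [284.7 352.9]
0.7 [483.  173.3] [287.1 354.4]
0.75 [482.5 171.2] [289.6 356. ]
```

The lever stands about upright (0.41) and its collar is riding up on the gate. I'll re-grip more firmly and finish the swing.

Run:
```python
from h import *
delta([.595,-.2198,.2],96.8)
```

```text
tcp [ 0.5086 -0.3792  0.2299] units [ 2.094 -2.96   0.6  ] tool-y yaw -83.2 turn units (neg world) -0.0
```

Emit:
drive_tool:
  increments:
    - [0.35, -0.5, 0, 0]
    - [0.35, -0.5, 0, 0]
    - [0.35, -0.5, 0, 0]
    - [0.35, -0.5, 0, 0]
    - [0.35, -0.5, 0.1, 0]
    - [0.34, -0.46, 0.1, 0]
    - [0, 0, 0, 0]
    - [0, 0, 0, 0]
  grip: 70

```text
clock: 45.95
tcp_pos: [0.5957, -0.2177, 0.2204]
ee_rot: [0.998, 0.061, -0.0, -0.0]
force: [-0.9, -0.4, 0.8]
grip_width: 0.0699
finger_force: 0.0
```

Run:
```python
from h import *
delta([.595,-.2198,.122],96.8)
```

```text
tcp [ 0.5957 -0.2177  0.2204] units [-0.017  0.041  1.969] tool-y yaw -83.0 turn units (neg world) 0.05
```

Emit:
drive_tool:
  increments:
    - [0, 0.04, 0.3, 0]
    - [0, 0, 0.5, 0]
    - [0, 0, 0.5, 0]
    - [0, 0, 0.4, 0]
    - [0, 0, 0.25, 0]
    - [0, 0, 0, 0]
    - [0, 0, 0, 0]

```text
clock: 46.65
tcp_pos: [0.5957, -0.2219, 0.1238]
ee_rot: [0.998, 0.06, 0.0, 0.0]
force: [-0.2, 0.1, -0.4]
grip_width: 0.07
finger_force: 0.0
```

Emit:
drive_tool:
  increments:
    - [0, 0, 0, 0]
    - [0, 0, 0, 0]
    - [0, 0, 0, 0]
    - [0, 0, 0, 0]
    - [0, 0, 0, 0]
    - [0, 0, 0, 0]
    - [0, 0, 0, 0]
  grip: 0
  grip_force: 55

```text
clock: 47.35
tcp_pos: [0.5956, -0.2195, 0.1236]
ee_rot: [0.998, 0.061, -0.0, -0.001]
force: [-3.9, 10.2, 5.6]
grip_width: 0.029
finger_force: 55.0
```

Emit:
drive_tool:
  increments:
    - [0, 0, -0.03, 0]
    - [0, 0, -0.02, 0]
    - [0, 0, 0, 0]

```text
clock: 47.65
tcp_pos: [0.5954, -0.2195, 0.1254]
ee_rot: [0.998, 0.061, -0.0, -0.001]
force: [0.3, 7.6, -4.7]
grip_width: 0.0293
finger_force: 55.0
```

Run:
```python
from h import *
S=ctrl.sense(); yaw=np.radians(6.77); ux=np.array([np.cos(yaw),np.sin(yaw)]); pv=np.r_[.5956,-.2188,.068]
d=S["tcp_pos"]+[0,0,.019]-pv; a=np.arctan2(d[:2]@ux,d[2]); L=np.hypot(d[:2]@ux,d[2]); print("angle",a+.42,"L",L)
r=R.from_quat(S["ee_rot"]); pt=lambda L,a: np.r_[pv[:2]+ux*L*np.sin(a),pv[2]+L*np.cos(a)]
W=[pt(L,t) for t in np.linspace(a,.43,9)]; print((r.inv().apply(np.diff(W,axis=0))/.05).round(3).tolist())
```

```text
angle 0.41656916307573827 L 0.07643660389995992
[[0.083, 0.0, 0.002], [0.083, 0.0, 0.006], [0.082, 0.0, 0.011], [0.081, 0.0, 0.015], [0.08, 0.0, 0.02], [0.079, 0.0, 0.024], [0.078, 0.0, 0.028], [0.076, 0.0, 0.032]]
```

Emit:
drive_tool:
  increments:
    - [0.08, -0.02, 0, 0]
    - [0.08, 0, 0.01, 0]
    - [0.08, 0, 0.01, 0]
    - [0, 0, 0, 0]

```text
clock: 48.05
tcp_pos: [0.6065, -0.218, 0.1247]
ee_rot: [0.998, 0.06, -0.001, -0.001]
force: [-9.6, 5.8, 8.6]
grip_width: 0.0294
finger_force: 55.0
```

Emit:
drive_tool:
  increments:
    - [0.08, 0, 0.015, 0]
    - [0.08, 0, 0.02, 0]
    - [0, 0, 0, 0]

```text
clock: 48.35
tcp_pos: [0.6148, -0.217, 0.1227]
ee_rot: [0.998, 0.06, -0.001, -0.001]
force: [-4.0, 5.3, 1.1]
grip_width: 0.029
finger_force: 55.0
```

Emit:
drive_tool:
  increments:
    - [0.08, 0, 0.015, 0]
    - [0.08, 0, 0.02, 0]
    - [0.06, 0, 0.025, 0]
    - [0, 0, 0, 0]

```text
clock: 48.75
tcp_pos: [0.6256, -0.2158, 0.1193]
ee_rot: [0.998, 0.06, -0.001, -0.001]
force: [-3.4, 4.4, -2.9]
grip_width: 0.029
finger_force: 55.0
```

Run:
```python
from h import *
S=ctrl.sense(); yaw=np.radians(6.77); ux=np.array([np.cos(yaw),np.sin(yaw)]); pv=np.r_[.5956,-.2188,.068]
d=S["tcp_pos"]+[0,0,.019]-pv; a=np.arctan2(d[:2]@ux,d[2]); L=np.hypot(d[:2]@ux,d[2]); print("angle",a+.42,"L",L,S["force"])
```

```text
angle 0.8248874109778459 L 0.07650931104119216 [-3.3681477   4.40272184 -2.89457656]
```

Emit:
drive_tool:
  increments:
    - [0.03, 0, 0.01, 0]
    - [0, 0, 0, 0]
    - [0, 0, 0, 0]

```text
clock: 49.05
tcp_pos: [0.6265, -0.2157, 0.1188]
ee_rot: [0.998, 0.06, -0.002, -0.001]
force: [-4.1, 4.7, -3.2]
grip_width: 0.0288
finger_force: 55.0
```

Emit:
drive_tool:
  increments:
    - [0, 0, 0, 0]
    - [0, 0, 0, 0]
    - [0, 0, 0, 0]
    - [0, 0, 0, 0]
    - [0, 0, 0, 0]
  grip: 60

```text
clock: 49.55
tcp_pos: [0.6278, -0.2168, 0.1198]
ee_rot: [0.998, 0.06, 0.0, 0.0]
force: [-0.2, 0.2, -0.4]
grip_width: 0.0603
finger_force: 0.0
```

Emit:
drive_tool:
  increments:
    - [0, 0, -0.3, 0]
    - [0, 0, -0.6, 0]
    - [0, 0, -0.7, 0]
    - [0, 0, -0.6, 0]
    - [0, 0, 0, 0]

```text
clock: 50.05
tcp_pos: [0.6296, -0.2168, 0.2353]
ee_rot: [0.998, 0.06, 0.003, 0.001]
force: [0.7, 0.6, 0.4]
grip_width: 0.0599
finger_force: 0.0
```

Emit:
drive_tool:
  increments:
    - [-0.6, 0.6, 0, 0]
    - [-0.6, 0.6, 0, 0]
    - [-0.6, 0.6, 0, 0]
    - [-0.6, 0.6, 0, 0]
    - [-0.4, 0.6, 0, 0]
    - [0, 0, 0, 0]

```text
clock: 50.65
tcp_pos: [0.5033, -0.3875, 0.2298]
ee_rot: [0.998, 0.056, -0.001, 0.001]
force: [0.8, -0.0, -1.0]
grip_width: 0.06
finger_force: 0.0
```

Run:
```python
from h import *
s=eyes.read_camera("scene")[:,:,::-1]; t=eyes.read_camera("top")[:,:,::-1]
c=lambda im,x,y,w,h,k: cv2.resize(im[y:y+h,x:x+w],None,fx=k,fy=k,interpolation=cv2.INTER_CUBIC)
cv2.imwrite("pics/m11.png",np.vstack([np.hstack([c(s,200,310,130,100,3),c(t,440,140,130,100,3)]),np.hstack([c(s,350,160,130,65,3),c(t,170,130,130,65,3)])]))
pv=np.r_[.5956,-.22,.068]; ux=np.array([np.cos(.118),np.sin(.118)])
for th in(.75,.8,.84,.88):
    B=np.r_[pv[:2]+ux*.094*np.sin(th-.42),.068+.094*np.cos(th-.42)]; print(th,((proj("top",B)-[440,140])*3+[390,0]).round(0),((proj("scene",B)-[200,310])*3).round(0))
```

```text
0.75 [519.  94.] [267. 140.]
0.8 [518.  88.] [275. 145.]
0.84 [517.  83.] [280. 149.]
0.88 [515.  79.] [286. 153.]
```

View pics/m11.png

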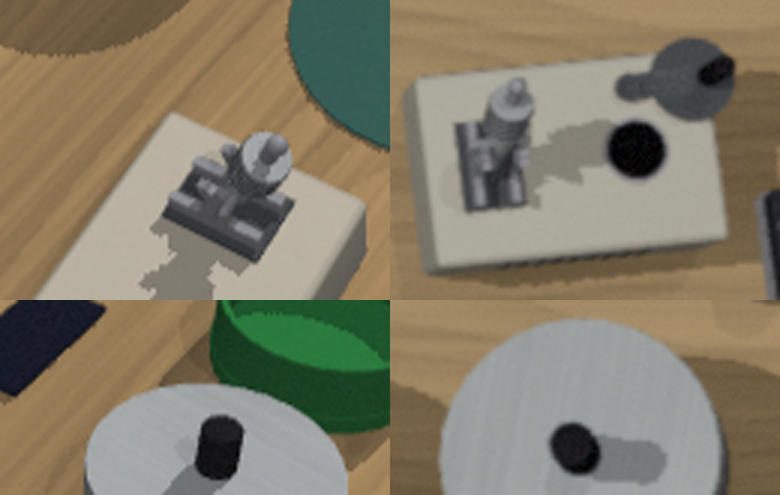

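Run:
```python
from h import *
pv=np.r_[.5956,-.22,.068]; ux=np.array([np.cos(.118),np.sin(.118)])
f=lambda th,L:np.r_[pv[:2]+ux*L*np.sin(th-.42),.068+L*np.cos(th-.42)]
for th in(.8,.84):
  for L in (.076,.087,.092,.099): B=f(th,L); print(th,L,((proj("top",B)-[440,140])*3+[390,0]).round(0),((proj("scene",B)-[200,310])*3).round(0))
# same check on the OFF picture (crop m7, collar down): barrel top at L .076
B=f(0,.076);print("OFF down",((proj("top",B)-[440,140])*3+[390,0]).round(0),((proj("scene",B)-[180,320])*3).round(0))
s=eyes.read_camera("scene")[:,:,::-1]; t=eyes.read_camera("top")[:,:,::-1]
c=lambda im,x,y,w,h,k: cv2.resize(im[y:y+h,x:x+w],None,fx=k,fy=k,interpolation=cv2.INTER_CUBIC)
cv2.imwrite("pics/m12.png",np.hstack([c(s,250,345,50,55,8),c(t,460,155,50,55,8)]))
```

```text
0.8 0.076 [513. 103.] [265. 157.]
0.8 0.087 [516.  94.] [271. 149.]
0.8 0.092 [517.  89.] [274. 146.]
0.8 0.099 [519.  83.] [277. 141.]
0.84 0.076 [512.  99.] [270. 160.]
0.84 0.087 [515.  89.] [276. 153.]
0.84 0.092 [516.  85.] [279. 150.]
0.84 0.099 [518.  79.] [283. 145.]
OFF down [523. 190.] [233.  85.]
```

View pics/m12.png

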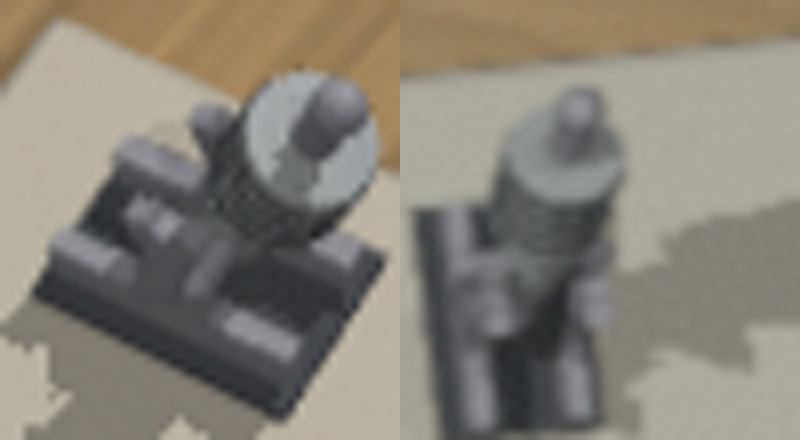

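The collar's top face projects at L≈76 mm, so it is down. The lever is at about 0.8 rad, inside its ON notch play. The lid is seated and the port is open.

```bash
python3 -c "
from workcell import hand_in
print(hand_in())"
```

```text
the job is handed in; nothing more can be done
None
```

I handed the job in after about 51 s: both carriers are flat in the pot, the lid is seated, the port is open, and the toggle is at ON with its collar down. The lever measured about 0.8 rad of 0.84, inside the notch play. The collar slipped from the grip once mid-swing, so I re-gripped it and finished the swing. I judged the lock from the pictures and did not push on the lever to test it.

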